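Charge the grinding jar and bring it to the front of the carousel

ROBOT

A 6-joint arm with a two-finger parallel gripper is mounted at the origin on a cart in front of the work surface, level with it; the furniture and walls round the work are solid. World frame = base frame: x ahead of the robot, y to its left, z up, the work surface at z = 0. Lengths are in m, angles in rad, forces in N, time in s.
With the tool pointing down it reaches from about 0.375 to 0.925 m from the base axis. Payload 5.7 kg.
Tool frame: the origin (TCP) lies on the centre line of the jaws, within the pads' length; the fingertips stand 14 mm ahead of it and the grasp point (between the pads) lies 5 mm behind it; x points along the fingers, z is the direction in which the jaws open and shut, and the axes are right-handed (so a half turn about x gives the same grasp; the last joint's range is limited). The gripper opens to 85 mm and grips with 20 to 120 N. Pads are 22 mm wide; open, the fingers measure 114 mm over their backs; the gripper's body (76 mm by 85 mm) begins 54 mm behind the grasp point. The pads swing forward as they close: fully open they stand 13 mm farther back than shut.
Start: joints at [1.233, 0.359, 1.51, -0, 1.272, -0.115], TCP at [0.133, 0.585, 0.207] pointing down, gripper open.
Joint ranges: [-2.97, 2.97], [-1.01, 2.36], [0.21, 2.38], [-0.96, 4.11], [0.2, 2.71], [-2.98, 2.98]. Speed limits (rad/s): [2.39, 2.39, 3.14, 3.14, 3.14, 3.14].

INTERFACE

Orientations are given as a rotation vector (axis times angle).
In Python, from cell import bot gives the robot as it stands. The module is installed in compiled form; this text tells all that it offers.
- The arm moves only by the tool jog_arm, never from a script. Its argument "targets" is one flat list of numbers, 6 for each row, row after row: the shift along the tool's x, y, z in mm, then the turn, a rotation vector about the tool's x, y, z in degrees. In form: [dx, dy, dz, wx, wy, wz, dx, dy, dz, wx, wy, wz, ...]. A call has 1 to 8 rows; each row is the pose to reach, as a shift and turn from the pose commanded when the call began, along the tool's axes at that moment; what a row does not reach only later rows make up. A row lasts 1/10 s, in which the tool goes at most 50 mm and 8.59 degrees, less where a joint would pass 70% of its speed; a pose out of reach is approached as far as the arm can. A call with a gripper value outside its range is refused whole. "hand" is the finger opening in mm, from 0 to 85.4, set as the call begins (left out, the last holds). The fingers move at their own pace and stop on an object; the grip force is fixed at half the most. Time passes only in rows, so rows that repeat a pose let the fingers close. It gives the time, the measured TCP pose, the force and the opening at its end, in the units of the state.
- bot.read_state(): the state, without advancing time (a new reading comes with each control period).
- bot.snapshot(name): name is "side" or "top"; returns the picture (400x640x3 uint8, red, green, blue); there is no depth.
- bot.camera_model(name): a dict with "fx", "fy", "cx", "cy" (pixels), "dist" ([k1, k2, p1, p2, k3] as OpenCV has them; the pictures are not rectified), "position" and "attitude" of the camera in the world. Camera axes: x right, y up, looking along -z (the intrinsics and any distortion apply to the point x, -y, -z); pixel columns grow to the right and rows downward; lengths in m; the calibration is good to about 2 mm. A picture is of the moment at which its call begins. camera_model takes no time and is no camera call.
- bot.close_job(): hands the job in, once; it reports no verdict.
Trained networks look in the newest picture that a camera, given by its name, has taken for a name from the list of things; names that differ only in an ending like _2 or _b are one class to them, and where a whole thing is asked for, a point or a joint stands for the part that bears it (a point fixed in the world has none). Each returns a list of dicts, best first, with "conf" (0 to 1); they miss things now and then, are a little off and sometimes report something else, mostly with a low value. They report only what shows in the picture. A call takes as long as a camera call. They do not tell look-alikes from the thing itself.
- bot.look_for(camera, target): "centre" ([x, y, z] in m, in world coordinates, good to about 4 mm: the middle of the surface that is visible of it).
- bot.mark_of(camera, target): "centre" ([x, y, z] in m, in world coordinates, good to about 4 mm: a listed point, or the origin of a listed thing).
The state is a dict: "time": time; "q": joint angles; "joint_vel": joint speeds; "joint_efforts": joint torques, N m; "tcp_pos": TCP position; "ee_rot": TCP orientation; "force": force on the tool from outside, world axes, zero at the start; "torque": the same for the moment, N m; "gripper_width": opening from 0.0 (shut) to 1.0 (fully open).
Only numpy, scipy, OpenCV 4.12 (cv2) and the standard library are available. Lean on these libraries where they do the work, as an engineer would, in place of code of your own. Each camera call takes 0.05 s, during which the arm holds its last target.

TASK

Pick up the white cup and pour all six steel balls from it into the open steel jar on the bottle carousel, then stand the empty cup upright on the bench and let go of it. Then turn the carousel by the black bar handle on top until the steel jar stands in line with the upright index tab at the foot's front, and finish while still gripping the handle, holding the turntable still there. Leave the other things on the bench where they are.

Things in the scene. Friction and masses are not known exactly. Their poses are not given: they have to be found in the camera images.
- carousel: Fixed white foot of the bottle carousel, 190 mm dia. Origin: centre of its underside, on the vertical turning axis. Its -x axis points to its front, roughly towards the robot (yaw within 0.3 rad). A white upright index tab, 10 mm thick, 20 wide, 34 high, stands on the foot's front, 156 mm from the axis, just outside the turntable's edge.
- turntable (a joint): Angle of the turntable relative to the foot, rad, positive counter-clockwise seen from above, limits -3.1 to 3.1. At 0 the jar stands exactly behind the index tab. It turns easily about the vertical axis (friction about 0.04 N m), has no spring and stays where it is left.
- turntable_top (a point): Centre of the turntable's upper face, 27 mm above the bench: grey disc, 280 mm dia, thin column 20 mm dia in the middle. Fixed on it, 90 degrees apart, centres 95 mm from the axis: the open jar and three closed bottles; clockwise from the jar, from above: brown red-capped (84 mm high), clear (102 mm, opposite the jar), white (83 mm).
- handle: Black bar handle on the turntable's column, turning with it: 54 mm long (along x; -x points to the jar), 18 mm wide (y), 32 mm high, rounded. Origin on the turning axis 147 mm above the bench; the bar spans 6 to 38 mm above the origin, so its top is 185 mm above the bench, well above all the bottles.
- jar: Open steel grinding jar fixed on the turntable, the only open vessel there: 82 mm outer dia at the rim, 70 mm inner dia, 75 mm high, floor 6 mm thick. Origin: centre of its underside, 27 mm above the bench; rim 102 mm above the bench; z up.
- cup: Loose white tapered plastic cup standing on the bench to the right of the carousel, holding the six balls: 40 mm dia at the foot, 62 mm at the rim, 60 mm high, wall 3 mm, floor 4 mm thick, about 60 g empty. Origin: centre of its underside; z up to the mouth. Slick inside (friction about 0.3): tipped to about 110 degrees all the balls roll out.
- ball1: Steel grinding ball, 14 mm dia, 11 g, at the start in the cup. Origin: its centre.
- ball2: Steel grinding ball, 14 mm dia, 11 g, at the start in the cup. Origin: its centre.
- ball3: Steel grinding ball, 14 mm dia, 11 g, at the start in the cup. Origin: its centre.
- ball4: Steel grinding ball, 14 mm dia, 11 g, at the start in the cup. Origin: its centre.
- ball5: Steel grinding ball, 14 mm dia, 11 g, at the start in the cup. Origin: its centre.
- ball6: Steel grinding ball, 14 mm dia, 11 g, at the start in the cup. Origin: its centre.
- beaker: Bystander: small clear beaker, 45 dia x 52 high mm, loose on the bench; leave it where it is. Origin: centre of its underside.
- tip_box: Bystander: box of pipette tips with a clear blue lid, 95x124x90 mm, loose on the bench; leave it where it is. Origin: centre of its underside.
- foam_box: Bystander: white foam box, 99x109x64 mm, loose on the bench; leave it where it is. Origin: centre of its underside.
- timer: Bystander: small bench timer, 46x68x52 mm, loose on the bench; leave it where it is. Origin: centre of its underside.
- marker: Bystander: marker pen lying down, 14x130x14 mm, loose on the bench; leave it where it is. Origin: centre of its underside.
- amber_bottle: Bystander: brown bottle with a cap, 57 dia x 112 high mm, loose on the bench; leave it where it is. Origin: centre of its underside.
Things that resemble listed ones, but are neither listed nor needed, are in the scene too. Of the things that look like the cup, the largest one is meant.

How it is judged:
By the outcome, as a careful person would: the job done as asked, in the order asked, and still so for the second after the job is handed in, while the arm keeps its last pose, push and grip.
It also fails if it takes over 72 s, if anything falls off the work surface, if the arm or the gripper's body presses on something with over 40 N, if the wrist force passes 120 N, or if a joint passes its speed limit or range.

## Working session

There is one attempt and no reset: what is moved stays moved. The work goes in short steps, Python scripts to look and compute and a tool call to move; the robot and the scene stay as the last step left them, time stands still between calls to the robot, and variables do not carry over. Pictures are saved under pics/ and viewed, and the job is handed in when it is done.

Besides the shell and the picture viewer there is one more tool, called after ">>>" as name(argument=value, ...) on one line, values as JSON. jog_arm: Moves the arm, as the interface text tells. Its arguments: {"type":"object","properties":{"targets":{"type":"array"},"hand":{"type":"number"}},"required":["targets"]}

```bash
mkdir -p pics; ls; python3 - <<'E'
from cell import bot
import cv2
s=bot.read_state(); print(s)
for n in("side","top"):
    im=bot.snapshot(n); cv2.imwrite(f"pics/{n}0.png",im[:,:,::-1]); print(bot.camera_model(n))
for t in ["cup","jar","handle","turntable_top","carousel","beaker"]:
    for n in("side","top"):
        print(t,n,[(round(d['conf'],2),[round(float(v),3) for v in d['centre']]) for d in bot.mark_of(n,t)])
E
```

```text
pics
{'time': 0.0, 'q': array([ 1.23292792e+00,  3.59521927e-01,  1.51144035e+00,  8.89666744e-06,
        1.27247719e+00, -1.15080905e-01]), 'joint_vel': array([-5.71271794e-04, -6.73786292e-04, -1.53464016e-03, -5.22852529e-04,
        4.80100694e-04,  3.34418252e-05]), 'joint_efforts': array([-1.43784850e-04, -5.27609396e+01, -2.78625584e+01, -2.83542076e-04,
        1.29581394e-02,  3.01691830e-05]), 'tcp_pos': array([0.13232199, 0.58448841, 0.20584053]), 'ee_rot': array([-1.04457827,  1.3079951 ,  1.04295254]), 'force': array([ 0.82563892, -0.36435982, -0.8776552 ]), 'torque': array([ 0.03183142,  0.00067849, -0.02039358]), 'gripper_width': 0.9991994353857487}
{'fx': 481.6905498649194, 'fy': 481.6905498649194, 'cx': 315.90710781631816, 'cy': 194.06285886290837, 'dist': array([-0.04101983,  0.        ,  0.        ,  0.        ,  0.        ]), 'position': array([ 0.00361413, -1.0567198 ,  0.80252142]), 'attitude': array([ 1.05184971, -0.25241531, -0.41425421])}
{'fx': 361.9513080999305, 'fy': 361.9513080999305, 'cx': 315.51736815259824, 'cy': 198.1652283577555, 'dist': array([-0.0
[... 170 characters left out ...]
660232])}
cup side [(0.77, [0.418, -0.356, 0.004]), (0.71, [0.521, -0.316, 0.002]), (0.65, [0.468, -0.214, -0.001])]
cup top [(0.62, [0.52, -0.316, 0.0]), (0.48, [0.463, -0.213, 0.003]), (0.47, [0.412, -0.364, 0.003])]
jar side [(0.92, [0.558, -0.057, 0.027])]
jar top [(0.89, [0.553, -0.057, 0.028]), (0.3, [0.445, 0.479, -0.002])]
handle side [(0.72, [0.563, 0.044, 0.145])]
handle top [(0.55, [0.562, 0.046, 0.142])]
turntable_top side [(0.8, [0.565, 0.041, 0.028])]
turntable_top top [(0.72, [0.562, 0.042, 0.029])]
carousel side [(0.97, [0.563, 0.038, -0.003])]
carousel top [(0.9, [0.561, 0.037, 0.003])]
beaker side [(0.73, [0.619, -0.286, -0.004])]
beaker top [(0.44, [0.612, -0.288, 0.001])]
```

View pics/side0.png

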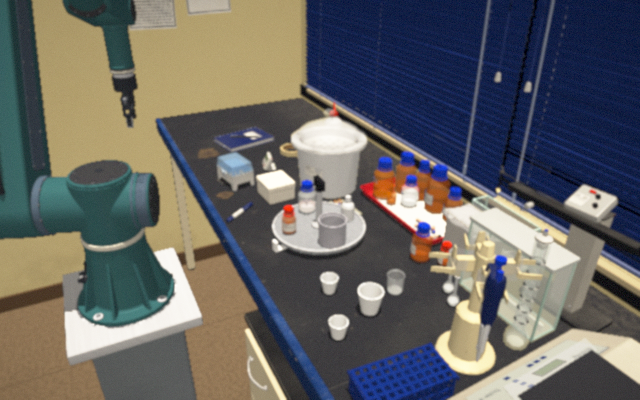

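View pics/top0.png

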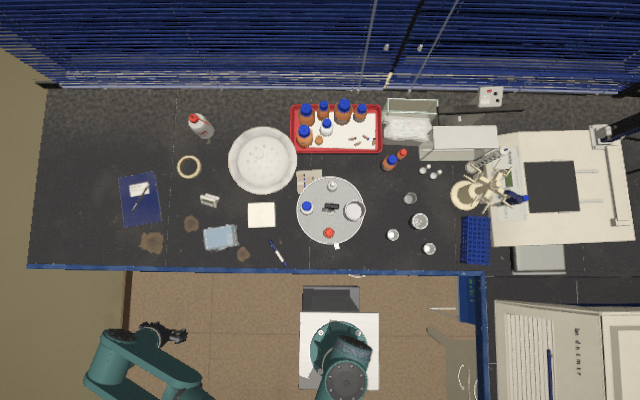

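```bash
cat > h.py <<'E'
import numpy as np, cv2
from scipy.spatial.transform import Rotation as R
from cell import bot
def proj(n,P):
    c=bot.camera_model(n); M=R.from_rotvec(c['attitude']).as_matrix()
    p=(np.atleast_2d(P)-c['position'])@M; p=p*[1,-1,-1]
    K=np.array([[c['fx'],0,c['cx']],[0,c['fy'],c['cy']],[0,0,1]])
    return cv2.projectPoints(p.reshape(-1,1,3),np.zeros(3),np.zeros(3),K,c['dist'])[0].reshape(-1,2)
def unproj(n,uv,z):
    c=bot.camera_model(n); M=R.from_rotvec(c['attitude']).as_matrix()
    K=np.array([[c['fx'],0,c['cx']],[0,c['fy'],c['cy']],[0,0,1]])
    q=cv2.undistortPoints(np.array(uv,float).reshape(-1,1,2),K,c['dist']).reshape(-1,2)
    d=np.c_[q[:,0],-q[:,1],-np.ones(len(q))]@M.T
    t=(z-c['position'][2])/d[:,2]
    return c['position']+d*t[:,None]
def crop(im,x0,y0,x1,y1,s,name):
    cv2.imwrite('pics/'+name,cv2.resize(im[y0:y1,x0:x1,::-1],None,fx=s,fy=s,interpolation=cv2.INTER_CUBIC))
E
python3 - <<'E'
from h import *
a=cv2.imread('pics/side0.png')[:,:,::-1]; b=cv2.imread('pics/top0.png')[:,:,::-1]
crop(a,260,170,420,350,3,'c1.png'); crop(b,285,165,445,265,5,'c2.png')
print(proj('side',[[.52,-.316,.06],[.52,-.316,0],[.558,-.057,.102],[.563,.042,.185]]),proj('top',[[.52,-.316,.06],[.558,-.057,.102],[.563,.042,.185]]))
print(unproj('top',[[337,246]],.03),unproj('side',[[277,246]],.015))
E
```

```text
[[369.82668938 289.54512399]
 [368.34290108 308.81057219]
 [332.64783677 219.39031615]
 [318.43489485 177.94817923]] [[419.60245624 220.65374784]
 [356.15819005 209.4308706 ]
 [331.66118062 205.46438845]]
[[0.41589993 0.01304351 0.03      ]] [[0.41518117 0.00890525 0.015     ]]
```

View pics/c1.png

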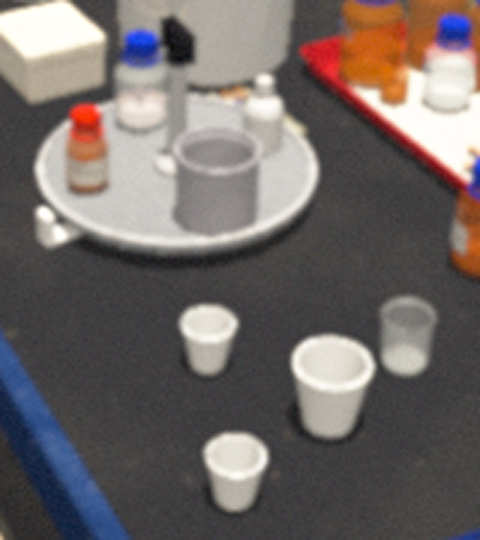

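View pics/c2.png

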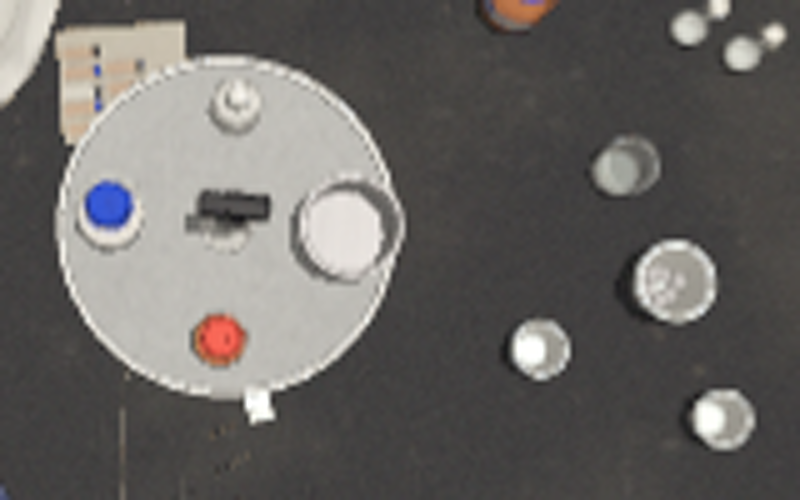

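```bash
cat >> h.py <<'E'
import json
def st(log=True):
    s=bot.read_state()
    if log: open('log.jsonl','a').write(json.dumps([list(s['q']),list(s['tcp_pos']),list(s['ee_rot'])])+'\n')
    return s
def rel(s,p,Rt=None):
    R0=R.from_rotvec(s['ee_rot'])
    d=R0.inv().apply(np.array(p)-s['tcp_pos'])*1000
    w=np.zeros(3) if Rt is None else np.degrees((R0.inv()*Rt).as_rotvec())
    return np.round(np.r_[d,w],1)
def show(s):
    print('t',round(s['time'],2),'q',np.round(s['q'],3),'p',np.round(s['tcp_pos'],4),'w',round(s['gripper_width'],3),'F',np.round(s['force'],1)); print(np.round(R.from_rotvec(s['ee_rot']).as_matrix(),3))
E
python3 - <<'E'
from h import *
s=st(); show(s); print(rel(s,[.45,.40,.33]))
E
```

```text
t 0.7 q [ 1.233  0.359  1.51   0.     1.273 -0.115] p [0.1326 0.5851 0.2067] w 1.002 F [-0.5 -0.1 -0.3]
[[-0.    -0.975  0.221]
 [-0.     0.221  0.975]
 [-1.     0.    -0.   ]]
[-123.3 -350.5 -110.4    0.     0.     0. ]
```

>>> jog_arm(targets=[-120,0,0,0,0,0,-120,-100,-50,0,0,0,-120,-350,-110,0,0,0,-120,-350,-110,0,0,0,-120,-350,-110,0,0,0,-120,-350,-110,0,0,0,-120,-350,-110,0,0,0,-120,-350,-110,0,0,0])

```text
time: 1.5
tcp_pos: [0.4269, 0.4127, 0.3235]
ee_rot: [-1.043, 1.306, 1.043]
force: [-0.5, 1.6, 0.6]
gripper_width: 0.996
```

```bash
python3 - <<'E'
from h import *
s=st(); show(s); print(rel(s,[.45,-.05,.33]))
E
```

```text
t 1.5 q [ 0.652  0.269  1.354  0.     1.518 -0.696] p [0.4269 0.4127 0.3235] w 0.996 F [-0.5  1.6  0.6]
[[ 0.    -0.975  0.221]
 [ 0.     0.221  0.975]
 [-1.    -0.     0.   ]]
[  -6.7 -124.8 -446.2    0.     0.     0. ]
```

>>> jog_arm(targets=[0,-60,-220,0,0,0,0,-60,-220,0,0,0,0,-60,-220,0,0,0,0,-60,-220,0,0,0,0,-120,-440,0,0,0,0,-120,-440,0,0,0,0,-120,-440,0,0,0,0,-120,-440,0,0,0])

```text
time: 2.3
tcp_pos: [0.4424, 0.0125, 0.3233]
ee_rot: [-1.044, 1.306, 1.043]
force: [1.9, 0.0, 0.3]
gripper_width: 1.003
```

```bash
python3 - <<'E'
from h import *
s=st(); show(s)
E
```

```text
t 2.3 q [-0.128  0.028  1.647 -0.     1.465 -1.476] p [0.4424 0.0125 0.3233] w 1.003 F [1.9 0.  0.3]
[[ 0.001 -0.975  0.221]
 [-0.     0.221  0.975]
 [-1.    -0.001  0.   ]]
```

>>> jog_arm(targets=[20,-25,-210,0,0,-8,20,-25,-210,0,0,-16,20,-25,-210,0,0,-24,20,-25,-210,0,0,-32,20,-25,-210,0,0,-40,20,-25,-210,0,0,-48,20,-25,-210,0,0,-54,20,-25,-210,0,0,-60])

```text
time: 3.1
tcp_pos: [0.4315, -0.1854, 0.3201]
ee_rot: [-1.397, 0.718, 0.364]
force: [0.4, 1.1, 0.3]
gripper_width: 0.997
```

```bash
python3 - <<'E'
from h import *
s=st(); show(s)
E
```

```text
t 3.1 q [-1.093 -0.321  2.281  0.951  0.787 -2.98 ] p [ 0.4315 -0.1854  0.3201] w 0.997 F [0.4 1.1 0.3]
[[ 0.74  -0.628  0.241]
 [-0.176  0.165  0.97 ]
 [-0.649 -0.761  0.012]]
```

```bash
cat > kin.py <<'E'
import numpy as np, json
from scipy.spatial.transform import Rotation as R
from scipy.optimize import least_squares
C=np.array([[0,0,-1],[0,1,0],[1,0,0]],float)  # cols: tool axes in flange
Ry=lambda a:R.from_euler('y',a); Rz=lambda a:R.from_euler('z',a)
def fk(q,P):
    a1,e,d1,L2,a3,L3,Lt=P
    r1=Rz(q[0]); p=r1.apply([a1,e,d1]); r=r1*Ry(q[1]); p=p+r.apply([0,0,L2]); r=r*Ry(q[2]); el=p; p=p+r.apply([a3,0,L3]); w=p
    r=r*Rz(q[3])*Ry(q[4])*Rz(q[5]); p=p+r.apply([0,0,Lt])
    return p,r*R.from_matrix(C)
def fit():
    D=[json.loads(l) for l in open('log.jsonl')]
    f=lambda P:np.concatenate([fk(d[0],P)[0]-d[1] for d in D]+[1e-3*(P-P0)])
    P0=np.array([.05,.05,.4,.4,0,.4,.25])
    s=least_squares(f,P0); return s.x,f(s.x)[:-7].reshape(-1,3),D
E
python3 - <<'E'
from kin import *
P,r,D=fit(); print(np.round(P,4)); print(np.round(r*1000,1))
for d in D: print(np.degrees((fk(d[0],P)[1].inv()*R.from_rotvec(d[2])).magnitude()))
E
```

```text
[0.     0.0689 0.2665 0.6111 0.1122 0.4336 0.3973]
[[-0. -0.  0.]
 [-0.  0. -0.]
 [ 0.  0. -0.]
 [-0. -0.  0.]]
2.42223828048194e-14
3.0173391048408103e-14
3.570163775380923e-14
5.104393917560958e-14
```

```bash
cat >> kin.py <<'E'
LO=np.array([-2.97,-1.01,.21,-.96,.2,-2.98]);HI=np.array([2.97,2.36,2.38,4.11,2.71,2.98])
def ik(p,Rt,P):
    a1,e,d1,L2,a3,L3,Lt=P
    F=Rt.as_matrix()@C.T
    w=np.array(p)-Lt*F[:,2]
    rr=w[0]**2+w[1]**2-e*e
    if rr<0: return None
    rp=np.sqrt(rr); q1=np.arctan2(w[1],w[0])-np.arctan2(e,rp)
    x=rp-a1; z=w[2]-d1; l3=np.hypot(a3,L3); g=np.arctan2(a3,L3)
    c=(x*x+z*z-L2*L2-l3*l3)/(2*L2*l3)
    if abs(c)>1: return None
    k=np.arccos(c); q3=k-g
    q2=np.arctan2(x,z)-np.arctan2(l3*np.sin(k),L2+l3*np.cos(k))
    W=(Rz(q1)*Ry(q2+q3)).as_matrix().T@F
    q5=np.arctan2(np.hypot(W[0,2],W[1,2]),W[2,2]); q4=np.arctan2(W[1,2],W[0,2]); q6=np.arctan2(W[2,1],-W[2,0])
    if q4<LO[3]: q4+=2*np.pi
    return np.array([q1,q2,q3,q4,q5,q6])
def marg(q): 
    return -1 if q is None else min((q-LO).min(),(HI-q).min())
def Rgrasp(al,p,flip):  # tool x heading al, pitched down p; z horizontal
    x=np.array([np.cos(al)*np.cos(p),np.sin(al)*np.cos(p),-np.sin(p)])
    z=np.array([-np.sin(al),np.cos(al),0])*(1 if not flip else -1)
    return R.from_matrix(np.c_[x,np.cross(z,x),z])
E
cat > plan.py <<'E'
from kin import *
P,_,D=fit()
for d in D: print(np.abs(ik(d[1],R.from_rotvec(d[2]),P)-d[0]).max())
cup=np.array([.52,-.316,0]); jar=np.array([.556,-.057,0])
H=.036; tilt=np.radians(115); res=[]
def tool(cpos,cR,Rg):  # cup origin & rotation -> tool
    Rt=cR*Rg; return cpos+cR.apply([0,0,H])+Rt.apply([.005,0,0]),Rt
def pourcup(beta,gam,tilt,lipz):
    # mouth dir azimuth beta ; tip about axis
    ax=np.array([-np.sin(beta),np.cos(beta),0])
    cR=R.from_rotvec(ax*tilt)*Rz(gam)
    lip=R.from_rotvec(ax*tilt).apply([.031*np.cos(beta),.031*np.sin(beta),.06])
    h=np.array([np.cos(beta),np.sin(beta),0])
    return jar+[0,0,lipz]-.012*h-lip, cR
if __name__=="__main__":
  for al in np.radians(np.arange(-60,31,10)):
   for p in np.radians([20,30,40,50]):
    for fl in (0,1):
      Rg=Rgrasp(al,p,fl)
      ms=[marg(ik(*tool(cup+[0,0,h],R.identity(),Rg),P)) for h in (0,.03,.08,.12)]
      if min(ms)<.1: continue
      for be in np.radians(np.arange(30,151,15)):
        for ga in np.radians(np.arange(-60,91,15)):
          m=min(marg(ik(*tool(*pourcup(be,ga,t,.125),Rg),P)) for t in np.radians([30,60,90,115,125]))
          if m>.1:
            c=pourcup(be,ga,np.radians(115),.125); pt,Rt=tool(*c,Rg); x=Rt.apply([1,0,0])
            res.append((round(min(m,min(ms)),2),*np.degrees([al,p]).round(),fl,*np.degrees([be,ga]).round(),np.round(x,2),np.round(ik(pt,Rt,P),2)))
  res.sort(key=lambda r:-r[0]); print(len(res))
  for r in res[:40]: print(*r)
E
python3 plan.py
```

```text
1.0418927859912053e-06
2.5780993029300703e-07
6.851976370389479e-07
2.1722469853990845e-06
306
0.51 30.0 20.0 1 45.0 30.0 [-0.66 -0.32 -0.68] [-0.02  0.8   1.15 -0.36  1.94  0.78]
0.47 30.0 20.0 1 60.0 60.0 [-0.73 -0.33 -0.59] [-0.02  0.88  1.07 -0.4   2.05  0.51]
0.45 30.0 20.0 1 45.0 45.0 [-0.79 -0.13 -0.59] [-0.1   0.9   1.01 -0.25  2.14  0.67]
0.41 30.0 30.0 1 45.0 30.0 [-0.73 -0.41 -0.55] [ 0.03  0.89  1.08 -0.46  2.05  0.78]
0.4 30.0 30.0 1 30.0 15.0 [-0.81 -0.21 -0.55] [-0.06  0.92  1.01 -0.32  2.16  0.93]
0.39 30.0 20.0 1 30.0 30.0 [-0.8   0.08 -0.59] [-0.2   0.91  0.99 -0.09  2.17  0.86]
0.39 30.0 20.0 1 60.0 45.0 [-0.56 -0.48 -0.68] [ 0.06  0.76  1.24 -0.48  1.83  0.64]
0.39 30.0 20.0 1 75.0 90.0 [-0.79 -0.4  -0.46] [ 0.01  0.97  0.99 -0.49  2.17  0.25]
0.37 20.0 40.0 1 30.0 15.0 [-0.82 -0.39 -0.42] [ 0.02  0.98  1.   -0.48  2.2   0.99]
0.36 20.0 20.0 1 30.0 30.0 [-0.75 -0.06 -0.66] [-0.13  0.85  1.06 -0.19  2.07  0.91]
0.36 20.0 20.0 1 45.0 30.0 [-0.56 -0.44 -0.7 ] [ 0.04  0.74  1.25 -0.44  1.81  0.87]
0.36 20.0 20.0 1 45.0 45.0 [-0.71 -0.26 -0.66] [-0.05  0.83  1.1  -0.33
[... 1684 characters left out ...]
.75  1.29 -0.56  1.77  0.47]
0.31 20.0 30.0 1 60.0 60.0 [-0.66 -0.54 -0.53] [ 0.09  0.87  1.14 -0.56  1.99  0.6 ]
0.31 30.0 30.0 1 45.0 15.0 [-0.58 -0.58 -0.57] [ 0.11  0.82  1.22 -0.57  1.89  0.95]
0.3 20.0 20.0 0 150.0 30.0 [0.67 0.68 0.29] [-0.97  1.21  1.95  1.37  1.86 -0.39]
0.3 20.0 30.0 1 45.0 60.0 [-0.88 -0.18 -0.43] [-0.08  1.01  0.92 -0.34  2.29  0.6 ]
0.3 30.0 20.0 0 150.0 30.0 [0.74 0.66 0.14] [-1.01  1.11  2.05  1.4   1.71 -0.43]
0.3 30.0 40.0 1 45.0 30.0 [-0.77 -0.49 -0.4 ] [ 0.06  0.98  1.04 -0.56  2.16  0.76]
0.29 30.0 30.0 1 60.0 45.0 [-0.6  -0.59 -0.55] [ 0.11  0.84  1.2  -0.58  1.92  0.66]
0.29 30.0 30.0 1 60.0 75.0 [-0.89 -0.31 -0.34] [-0.02  1.06  0.9  -0.47  2.32  0.35]
```

```bash
cat > coll.py <<'E'
import numpy as np
from kin import *
ax=np.array([.5625,.041])
j=np.array([-.0065,-.098]); j=j/np.hypot(*j)*.095
def turntable_obs(jv):
    br=np.array([jv[1],-jv[0]]) # clockwise 90
    o=[(ax,.010,0,.15),(ax,.029,.15,.185),(ax+jv,.041,0,.102),(ax+br,.020,0,.111),(ax-jv,.022,0,.129),(ax-br,.02,0,.110),(ax,.14,0,.027)]
    return o
bench=[((.465,-.2135),.023,0,.047),((.415,-.360),.023,0,.047),((.615,-.287),.0225,0,.052)]
def box(x0,x1,hy,hz,n=6):
    g=np.linspace(-1,1,n)
    X,Y,Z=np.meshgrid(np.linspace(x0,x1,9),hy*g,hz*g,indexing='ij'); return np.c_[X.ravel(),Y.ravel(),Z.ravel()]
def body(op): # op opening in m
    return np.r_[box(-.16,-.059,.043,.043),box(-.06,.014,.011,op/2+.0145)[np.abs(box(-.06,.014,.011,op/2+.0145)[:,2])>op/2-.001],box(-.40,-.16,.045,.045)]
def clear(p,Rt,q,P,op,obs):
    B=body(op); X=Rt.apply(B)+p
    # forearm
    a1,e,d1,L2,a3,L3,Lt=P
    r1=Rz(q[0]); el=r1.apply([a1,e,d1])+(r1*Ry(q[1])).apply([0,0,L2]); w=np.array(p)-Lt*Rt.apply([1,0,0])
    S=el+(w-el)*np.linspace(0,1.0,15)[:,None]
    def d(X,r):
        m=X[:,2].min()-r
        for c,rad,z0,z1 in obs:
            dh=np.hypot(X[:,0]-c[0],X[:,1]-c[1])-rad; dz=np.maximum(z0-X[:,2],X[:,2]-z1)
            dd=np.where((dh>0)&(dz>0),np.hypot(dh,dz),np.maximum(dh,dz)); m=min(m,dd.min()-r)
        return m
    return min(d(X,0),d(S,.07))
E
cat > plan2.py <<'E'
from plan import *; import plan
from coll import *
import itertools
obsP=turntable_obs(j)+bench; res=[]
for H_ in (.038,):
 plan.H=H_
 for al in np.radians(np.arange(-50,16,10)):
  for p in np.radians([20,25,30,35,40,50]):
   for fl in (0,1):
    Rg=Rgrasp(al,p,fl); ok=True; m0=9;c0=9
    for h in (0,.03,.08):
      pt,Rt=tool(cup+[0,0,h],R.identity(),Rg); q=ik(pt,Rt,P); m0=min(m0,marg(q))
      if m0<.04: ok=False;break
      c0=min(c0,clear(pt,Rt,q,P,.075,bench[:2]))
    if not ok or c0<.004: continue
    for be in np.radians(np.arange(0,361,15)):
     for ga in np.radians(np.arange(-180,180,15)):
      m=m0;c=9
      for t in np.radians([115,90,60,125]):
        pt,Rt=tool(*pourcup(be,ga,t,.13),Rg); q=ik(pt,Rt,P); m=min(m,marg(q))
        if m<.04: break
        c=min(c,clear(pt,Rt,q,P,.055,obsP))
        if c<.004: break
      if m<.04 or c<.004: continue
      pt,Rt=tool(*pourcup(be,ga,np.radians(115),.13),Rg); x=Rt.apply([1,0,0])
      res.append((round(m,2),round(c0,3),round(c,3),*np.degrees([al,p]).round(),fl,*np.degrees([be,ga]).round(),np.round(x,2),np.round(ik(pt,Rt,P),2)))
res.sort(key=lambda r:-min(r[0]/.15,r[1]/.015,r[2]/.02)); print(len(res))
for r in res[:45]: print(*r)
E
time python3 plan2.py
```

```text
1.0418927859912053e-06
2.5780993029300703e-07
6.851976370389479e-07
2.1722469853990845e-06
491
0.32 0.016 0.024 10.0 50.0 0 270.0 -105.0 [-0.06  0.96 -0.26] [-0.72  0.89  1.45  0.81  1.89 -0.92]
0.27 0.016 0.024 10.0 50.0 1 270.0 -105.0 [-0.06  0.96 -0.26] [-0.72  0.89  1.45  0.81  1.89  2.22]
0.15 0.015 0.021 0.0 50.0 0 15.0 15.0 [-0.93 -0.25 -0.26] [-0.04  1.11  0.86 -0.44  2.42 -1.99]
0.24 0.015 0.025 0.0 50.0 0 270.0 -90.0 [ 0.    0.97 -0.26] [-0.74  0.88  1.49  0.83  1.84 -1.01]
0.15 0.015 0.021 0.0 50.0 1 15.0 15.0 [-0.93 -0.25 -0.26] [-0.04  1.11  0.86 -0.44  2.42  1.15]
0.24 0.015 0.025 0.0 50.0 1 270.0 -90.0 [ 0.    0.97 -0.26] [-0.74  0.88  1.49  0.83  1.84  2.13]
0.32 0.016 0.02 10.0 50.0 0 270.0 -90.0 [ 0.11  0.96 -0.25] [-0.79  0.85  1.58  0.89  1.77 -1.19]
0.32 0.016 0.02 10.0 50.0 1 270.0 -90.0 [ 0.11  0.96 -0.25] [-0.79  0.85  1.58  0.89  1.77  1.95]
0.18 0.016 0.018 10.0 50.0 0 15.0 0.0 [-0.92 -0.3  -0.26] [-0.01  1.1   0.88 -0.48  2.4  -1.95]
0.18 0.016 0.018 10.0 50.0 1 15.0 0.0 [-0.92 -0.3  -0.26] [-0.01  1.1   0.88 -0.48  2.4   1.2 ]
0.13 0.016 0.018 -20.0 50.0 0
[... 2778 characters left out ...]
0 -30.0 [-0.84  0.48 -0.26] [-0.34  1.1   0.88  0.27  2.45  1.83]
0.13 0.016 0.014 -20.0 50.0 0 255.0 -90.0 [ 0.2   0.95 -0.26] [-0.81  0.83  1.65  0.93  1.71 -0.95]
0.13 0.016 0.014 -20.0 50.0 0 330.0 0.0 [-0.78  0.58 -0.25] [-0.39  1.09  0.92  0.36  2.41 -1.4 ]
0.13 0.016 0.014 -20.0 50.0 1 330.0 0.0 [-0.78  0.58 -0.25] [-0.39  1.09  0.92  0.36  2.41  1.75]
0.17 0.012 0.014 -10.0 50.0 0 15.0 15.0 [-0.9  -0.36 -0.25] [ 0.01  1.09  0.9  -0.52  2.37 -1.9 ]
0.17 0.012 0.014 -10.0 50.0 1 15.0 15.0 [-0.9  -0.36 -0.25] [ 0.01  1.09  0.9  -0.52  2.37  1.24]
0.32 0.016 0.014 10.0 50.0 0 255.0 -120.0 [ 0.2   0.95 -0.26] [-0.81  0.83  1.65  0.93  1.71 -0.95]
real	0m16.918s
user	0m17.237s
sys	0m0.208s
```

```bash
cat >> plan2.py <<'E'
print('---')
for pp in (20,25,30,35,40):
    rr=[r for r in res if r[4]==pp]; print(pp,len(rr))
    for r in rr[:14]: print(*r)
E
python3 plan2.py | sed -n '/---/,$p'
```

```text
---
20 0
25 0
30 0
35 0
40 186
0.25 0.009 0.012 10.0 40.0 0 0.0 -30.0 [-0.89 -0.26 -0.38] [-0.03  1.03  0.93 -0.4   2.31 -1.63]
0.21 0.009 0.023 10.0 40.0 0 0.0 -15.0 [-0.91 -0.07 -0.42] [-0.11  1.02  0.9  -0.23  2.34 -1.73]
0.18 0.009 0.022 10.0 40.0 0 0.0 0.0 [-0.9   0.13 -0.41] [-0.2   1.03  0.88 -0.07  2.37 -1.82]
0.26 0.009 0.017 10.0 40.0 0 15.0 0.0 [-0.86 -0.3  -0.42] [-0.02  1.    0.96 -0.41  2.26 -1.91]
0.22 0.009 0.022 10.0 40.0 0 15.0 15.0 [-0.91 -0.1  -0.41] [-0.1   1.02  0.9  -0.27  2.34 -2.03]
0.26 0.009 0.013 10.0 40.0 0 30.0 30.0 [-0.85 -0.34 -0.41] [-0.    1.    0.96 -0.45  2.25 -2.2 ]
0.26 0.009 0.014 10.0 40.0 0 255.0 -120.0 [ 0.17  0.89 -0.42] [-0.78  0.73  1.65  0.86  1.62 -0.87]
0.26 0.009 0.017 10.0 40.0 0 255.0 -105.0 [ 0.36  0.84 -0.41] [-0.84  0.68  1.82  0.98  1.47 -1.17]
0.26 0.009 0.012 10.0 40.0 0 270.0 -120.0 [-0.26  0.89 -0.38] [-0.62  0.88  1.31  0.66  1.96 -0.65]
0.26 0.009 0.019 10.0 40.0 0 270.0 -105.0 [-0.07  0.91 -0.42] [-0.69  0.79  1.47  0.73  1.79 -0.88]
0.26 0.009 0.019 10.0 40.0 0 270.0 -90.0 [ 0.13  0.9  -0.41] [-0.77  0.74  1.63  0.84  1.65 -1.14]
0.22 0.009 0.014 10.0 40.0 0 330.0 -45.0 [-0.82  0.39 -0.42] [-0.31  1.01  0.93  0.18  2.33 -1.3 ]
0.26 0.009 0.015 10.0 40.0 0 330.0 -30.0 [-0.71  0.57 -0.41] [-0.4   0.98  1.    0.32  2.26 -1.42]
0.17 0.009 0.012 10.0 40.0 0 345.0 -45.0 [-0.92 -0.02 -0.38] [-0.12  1.05  0.87 -0.2   2.39 -1.43]
```

```bash
cat > plan3.py <<'E'
from plan import *; import plan
from coll import *
obsP=turntable_obs(j)+bench
plan.H=.038
for al,p in [(-10,45),(0,45),(5,40),(5,45),(10,45),(-20,50),(0,50)]:
  for fl in (0,):
    Rg=Rgrasp(np.radians(al),np.radians(p),fl); print(al,p,fl)
    for h in (0,.1,.2):
      pt,Rt=tool(cup+[0,0,h],R.identity(),Rg); q=ik(pt,Rt,P); print('g',h,np.round(q,2),round(marg(q),2),'clr',round(clear(pt,Rt,q,P,.075,bench),3))
    for be,ga in [(al,0),(10,10-al),(0,-al-5),(15,15-al),(-10,-10-al)]:
      o=[]
      for t in (0,60,90,120):
        pt,Rt=tool(*pourcup(np.radians(be),np.radians(ga),np.radians(t),.13),Rg); q=ik(pt,Rt,P); o.append((round(marg(q),2),round(clear(pt,Rt,q,P,.055,obsP),3)) if q is not None else None)
      print('  be',be,'ga',ga,o,np.round(q,2))
E
python3 plan3.py|tail -n +5
```

```text
-10 45 0
g 0 [-1.02  0.62  2.26  2.05  0.64  1.9 ] 0.12 clr 0.008
g 0.1 [-1.02  0.36  2.2   1.58  0.56  2.46] 0.18 clr 0.089
g 0.2 [-1.02  0.14  2.1   1.11  0.63  3.03] -0.05 clr 0.176
  be -10 ga 0 [(np.float64(-0.12), np.float64(0.003)), (np.float64(0.81), np.float64(0.026)), (np.float64(0.72), np.float64(0.027)), (np.float64(0.19), np.float64(0.027))] [-0.21  1.13  0.8  -0.05  2.52 -1.62]
  be 10 ga 20 [(np.float64(-0.06), np.float64(0.004)), (np.float64(0.81), np.float64(0.025)), (np.float64(0.75), np.float64(0.023)), (np.float64(0.25), np.float64(0.024))] [-0.07  1.12  0.83 -0.38  2.46 -1.93]
  be 0 ga 5 [(np.float64(-0.12), np.float64(0.0)), (np.float64(0.81), np.float64(0.023)), (np.float64(0.73), np.float64(0.024)), (np.float64(0.22), np.float64(0.025))] [-0.11  1.13  0.81 -0.28  2.49 -1.76]
  be 15 ga 25 [(np.float64(-0.02), np.float64(0.004)), (np.float64(0.81), np.float64(0.026)), (np.float64(0.7), np.float64(0.021)), (np.float64(0.28), np.float64(0.021))] [-0.04  1.11  0.85 -0.45  2.43 -2.  ]
  be -10 ga 0 [(np.float64(-0.12), np.float64(0.003)), (np.float64(0.81), np.flo
[... 6798 characters left out ...]
float64(0.19), np.float64(0.024))] [-0.07  1.17  0.8  -0.42  2.52 -1.96]
  be 0 ga -5 [(np.float64(-0.04), np.float64(0.0)), (np.float64(0.85), np.float64(0.024)), (np.float64(0.65), np.float64(0.024)), (np.float64(0.15), np.float64(0.025))] [-0.11  1.18  0.78 -0.31  2.56 -1.78]
  be 15 ga 15 [(np.float64(0.04), np.float64(0.004)), (np.float64(0.82), np.float64(0.025)), (np.float64(0.68), np.float64(0.021)), (np.float64(0.22), np.float64(0.021))] [-0.03  1.16  0.82 -0.49  2.49 -2.02]
  be -10 ga -10 [(np.float64(-0.04), np.float64(0.004)), (np.float64(0.88), np.float64(0.026)), (np.float64(0.63), np.float64(0.027)), (np.float64(0.12), np.float64(0.027))] [-0.21  1.18  0.77 -0.06  2.59 -1.63]
```

```bash
cat > tr.py <<'E'
from h import *
from plan import *; import plan
from coll import *
plan.H=.036
cup=np.array([.519,-.317,0]); 
Rg=Rgrasp(np.radians(5),np.radians(45),1)
def chk(q): return round(marg(q),2)
def rows(s,poses,ik_check=True,op=.075,obs=None):
    """poses: list of (p,R) targets; interpolate linearly+slerp; print rows of 8"""
    R0=R.from_rotvec(s['ee_rot']); p0=s['tcp_pos']
    for i,(p,Rt) in enumerate(poses):
        d=R0.inv().apply(p-p0)*1000; w=np.degrees((R0.inv()*Rt).as_rotvec())
        q=ik(p,Rt,P); print(i,np.round(d).astype(int).tolist()+np.round(w).astype(int).tolist(),'m',chk(q),'' if obs is None else round(clear(p,Rt,q,P,op,obs),3))
def jpath(q0,q1,n): return [fk(q0+(q1-q0)*k/n,P) for k in range(1,n+1)]
def lpath(pa,Ra,pb,Rb,n):
    w=(Ra.inv()*Rb).as_rotvec()
    return [(pa+(pb-pa)*k/n,Ra*R.from_rotvec(w*k/n)) for k in range(1,n+1)]
E
sed -i 's/^for d in D: print.*$//' plan.py
python3 - <<'E'
from tr import *
s=st(); show(s)
pt,Rt=tool(cup+[0,0,.12],R.identity(),Rg); q1=ik(pt,Rt,P); print(np.round(q1,2),pt)
pth=jpath(s['q'],q1,22); rows(s,pth[:8])
E
```

```text
t 3.1 q [-1.093 -0.321  2.281  0.951  0.787 -2.98 ] p [ 0.4315 -0.1854  0.3201] w 0.997 F [0.4 1.1 0.3]
[[ 0.74  -0.628  0.241]
 [-0.176  0.165  0.97 ]
 [-0.649 -0.761  0.012]]
[-1.12  0.37  2.07  1.19  0.79 -0.56] [ 0.52252208 -0.31669186  0.15246447]
0 [7, -1, -5, 8, -1, 0] m 0.11 
1 [15, -2, -10, 15, -1, 1] m 0.12 
2 [22, -2, -15, 23, -2, 1] m 0.13 
3 [30, -3, -20, 30, -2, 2] m 0.14 
4 [38, -3, -26, 38, -2, 3] m 0.15 
5 [47, -2, -31, 45, -3, 3] m 0.16 
6 [55, -2, -36, 53, -3, 4] m 0.16 
7 [64, -1, -41, 60, -3, 5] m 0.17
```

>>> jog_arm(targets=[7,-1,-5,8,-1,0,15,-2,-10,15,-1,1,22,-2,-15,23,-2,1,30,-3,-20,30,-2,2,38,-3,-26,38,-2,3,47,-2,-31,45,-3,3,55,-2,-36,53,-3,4,64,-1,-41,60,-3,5], hand=75)

```text
time: 3.9
tcp_pos: [0.4709, -0.2344, 0.279]
ee_rot: [-0.367, 0.761, 0.058]
force: [-1.1, -0.4, -0.7]
gripper_width: 0.881
```

```bash
python3 - <<'E'
from tr import *
s=st(); show(s)
pt,Rt=tool(cup+[0,0,.12],R.identity(),Rg); q1=ik(pt,Rt,P)
pth=jpath(s['q'],q1,14); rows(s,pth[:8])
E
```

```text
t 3.9 q [-1.093 -0.072  2.203  1.033  0.786 -2.096] p [ 0.4709 -0.2344  0.279 ] w 0.881 F [-1.1 -0.4 -0.7]
[[ 0.726 -0.182  0.663]
 [-0.08   0.935  0.345]
 [-0.683 -0.304  0.664]]
0 [8, -5, -4, 8, 0, 1] m 0.19 
1 [17, -9, -8, 15, 0, 1] m 0.2 
2 [26, -14, -12, 23, 0, 2] m 0.2 
3 [34, -18, -17, 30, 0, 3] m 0.21 
4 [44, -22, -22, 38, 1, 3] m 0.22 
5 [53, -26, -27, 46, 1, 4] m 0.23 
6 [62, -30, -33, 53, 2, 4] m 0.24 
7 [71, -33, -38, 61, 2, 5] m 0.25
```

>>> jog_arm(targets=[8,-5,-4,8,0,1,17,-9,-8,15,0,1,26,-14,-12,23,0,2,34,-18,-17,30,0,3,44,-22,-22,38,1,3,53,-26,-27,46,1,4,62,-30,-33,53,2,4,71,-33,-38,61,2,5])

```text
time: 4.7
tcp_pos: [0.5037, -0.2842, 0.2158]
ee_rot: [0.677, 0.742, -0.268]
force: [-0.2, 0.3, 1.4]
gripper_width: 0.876
```

```bash
python3 - <<'E'
from tr import *
s=st(); show(s)
pt,Rt=tool(cup+[0,0,.12],R.identity(),Rg); q1=ik(pt,Rt,P)
pth=jpath(s['q'],q1,6); rows(s,pth[:8])
E
```

```text
t 4.7 q [-1.11   0.179  2.129  1.126  0.795 -1.22 ] p [ 0.5037 -0.2842  0.2158] w 0.876 F [-0.2  0.3  1.4]
[[ 0.716  0.452  0.532]
 [ 0.007  0.758 -0.653]
 [-0.698  0.471  0.539]]
0 [9, -7, 0, 8, 0, 0] m 0.26 
1 [19, -15, 1, 15, 1, 0] m 0.27 
2 [28, -23, 0, 23, 2, 1] m 0.28 
3 [38, -30, 0, 30, 2, 1] m 0.29 
4 [48, -38, -2, 38, 3, 1] m 0.3 
5 [57, -46, -3, 46, 3, 1] m 0.31
```

>>> jog_arm(targets=[9,-7,0,8,0,0,19,-15,1,15,1,0,28,-23,0,23,2,1,38,-30,0,30,2,1,48,-38,-2,38,3,1,57,-46,-3,46,3,1,57,-46,-3,46,3,1])

```text
time: 5.4
tcp_pos: [0.5218, -0.317, 0.1515]
ee_rot: [1.451, 0.669, -0.544]
force: [-0.8, 0.8, 0.9]
gripper_width: 0.88
```

```bash
python3 - <<'E'
from tr import *
s=st(); show(s)
P2,r,_=fit(); print(np.round(P2,4),np.abs(r).max()*1000)
for t in ["cup"]:
    for n in("side","top"):
        im=bot.snapshot(n); crop(im,*((300,200,460,360,4) if n=='side' else (360,150,480,270,5)),n+'1.png')
        print(t,n,[(round(d['conf'],2),[round(float(v),3) for v in d['centre']]) for d in bot.mark_of(n,t)])
a=np.linspace(0,2*np.pi,5)[:4]
print(proj('top',[cup+[0,0,.06],s['tcp_pos']]),proj('side',[cup+[0,0,.06],cup,s['tcp_pos']]))
E
```

```text
t 5.4 q [-1.123  0.37   2.079  1.205  0.792 -0.575] p [ 0.5218 -0.317   0.1515] w 0.88 F [-0.8  0.8  0.9]
[[ 0.709  0.701  0.084]
 [ 0.061  0.059 -0.996]
 [-0.703  0.711 -0.001]]
[0.     0.0689 0.2665 0.6111 0.1122 0.4336 0.3973] 0.00024240843374268017
cup side [(0.95, [0.414, -0.361, 0.004]), (0.8, [0.52, -0.317, 0.002]), (0.77, [0.469, -0.212, 0.002])]
cup top [(0.65, [0.52, -0.313, 0.001]), (0.5, [0.416, -0.362, 0.003]), (0.39, [0.461, -0.213, 0.005])]
[[419.85708168 220.90567212]
 [426.72460617 218.44933034]] [[369.69257346 289.91258732]
 [368.2105471  309.18772942]
 [373.12569946 258.18026157]]
```

View pics/side1.png

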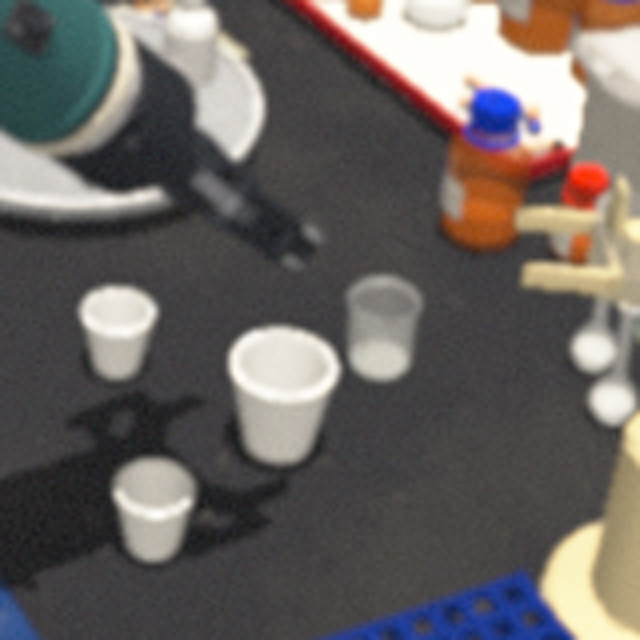

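View pics/top1.png

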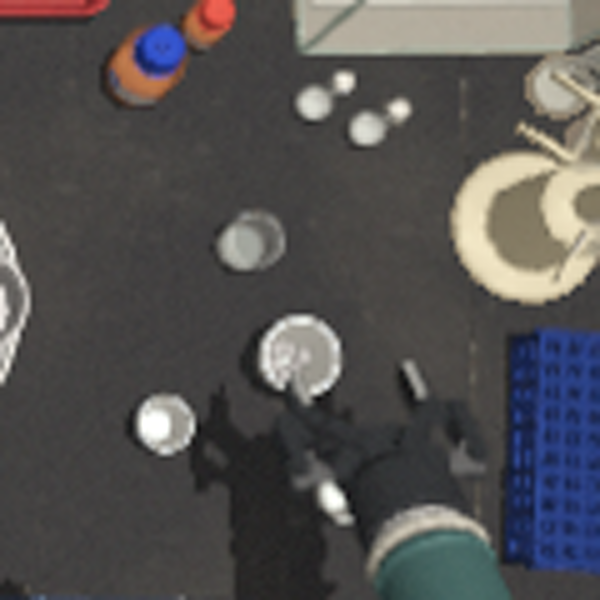

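```bash
python3 - <<'E'
from tr import *
s=bot.read_state(); R0=R.from_rotvec(s['ee_rot'])
pts=[[.014,0,.0375],[.014,0,-.0375],[0.002,0,.0375],[.002,0,-.0375],[-.059,0,0]]
X=R0.apply(pts)+s['tcp_pos']
for n,(x0,y0,k) in {'side':(300,200,4),'top':(360,150,5)}.items():
    im=cv2.imread(f'pics/{n}1.png'); 
    for i,u in enumerate(proj(n,X)):
        c=(int((u[0]-x0+.5)*k),int((u[1]-y0+.5)*k)); cv2.circle(im,c,3,[(0,0,255),(0,0,255),(0,255,0),(0,255,0),(255,255,0)][i],-1)
    cv2.imwrite(f'pics/{n}1b.png',im)
E
```

```text
(no output)
```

View pics/top1b.png

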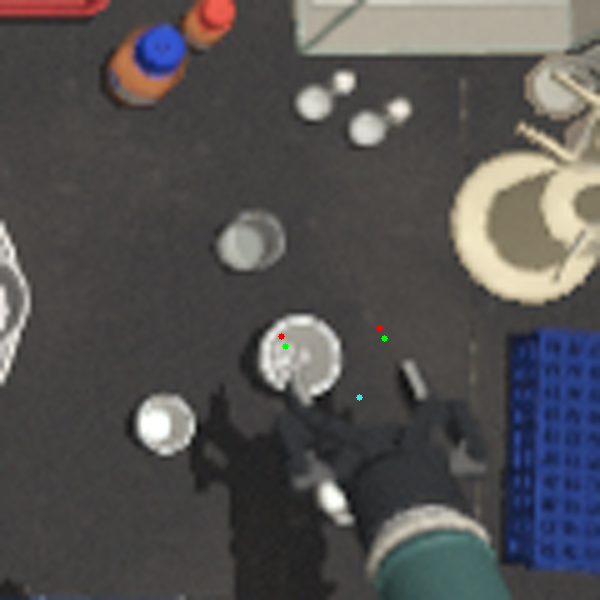

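View pics/side1b.png

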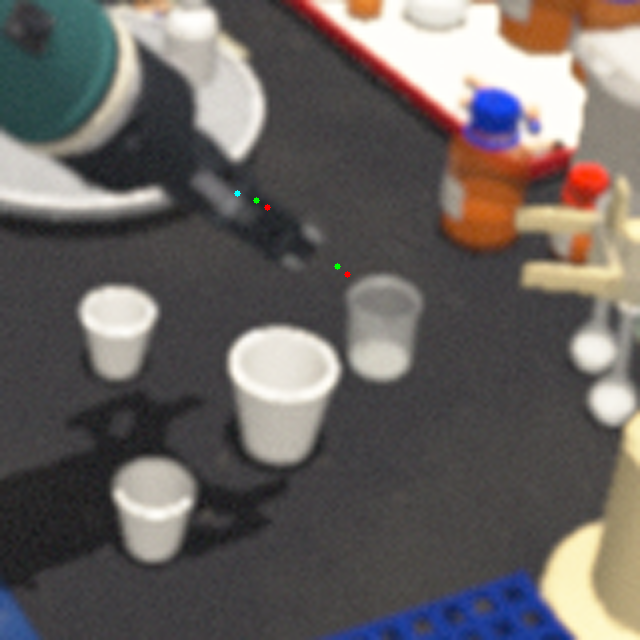

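```bash
python3 - <<'E'
from tr import *
d=json.loads(open('log.jsonl').readline()); p=np.array(d[1]); R0=R.from_rotvec(d[2])
pts=[[.014,0,.0425],[.014,0,-.0425],[0,0,0],[-.059,0,0],[-.12,0,0]]
X=R0.apply(pts)+p
for n in('side','top'):
    u=proj(n,X); print(n,u.round(1).tolist())
    im=cv2.imread(f'pics/{n}0.png')
    x0,y0=(80,60) if n=='side' else (80,290)
    im=cv2.resize(im[y0:y0+100,x0:x0+120],None,fx=5,fy=5,interpolation=cv2.INTER_CUBIC)
    for q in u: cv2.circle(im,(int((q[0]-x0+.5)*5),int((q[1]-y0+.5)*5)),3,(0,0,255),-1)
    cv2.imwrite(f'pics/{n}0b.png',im)
E
```

```text
side [[135.0, 132.1], [132.8, 141.2], [133.2, 132.7], [130.2, 116.1], [127.0, 98.4]]
top [[165.7, 321.4], [188.6, 327.4], [175.6, 325.3], [168.9, 329.0], [161.1, 333.3]]
```

View pics/side0b.png

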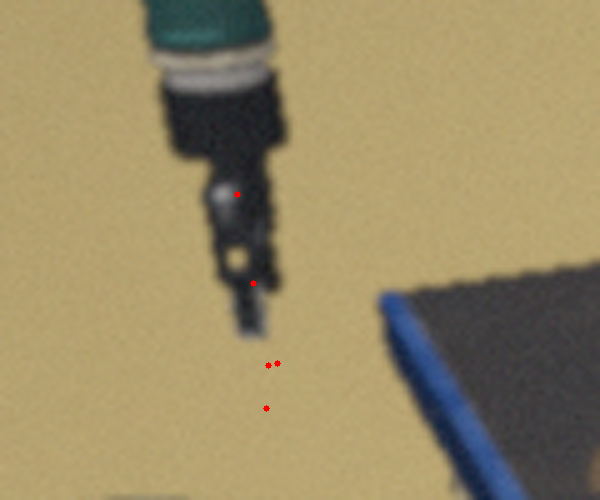

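View pics/top0b.png

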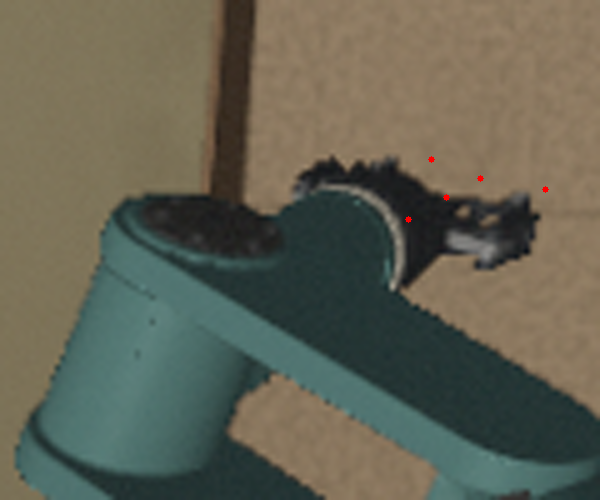

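```bash
cat >> h.py <<'E'
def tri(uvs,uvt):
    A=[];b=[]
    for n,uv in (('side',uvs),('top',uvt)):
        c=bot.camera_model(n); o=c['position']; d=unproj(n,[uv],0.)[0]-o; d/=np.linalg.norm(d)
        M=np.eye(3)-np.outer(d,d); A.append(M); b.append(M@o)
    x=np.linalg.lstsq(np.vstack(A),np.concatenate(b),rcond=None)[0]
    return x,proj('side',x)[0]-uvs,proj('top',x)[0]-uvt
E
python3 - <<'E'
from tr import *
s=bot.read_state(); R0=R.from_rotvec(s['ee_rot'])
x,a,b=tri(np.array([376.5,262.5]),np.array([442,222.4])); print(x,a,b, 'tool frame',R0.inv().apply(x-s['tcp_pos'])*1000)
# body/wrist ring: 
for n in ('side','top'):
    im=bot.snapshot(n); crop(im,*((290,180,400,290,7) if n=='side' else (400,200,480,290,8)),n+'2.png')
E
```

```text
[ 0.50270128 -0.36367988  0.17741484] [ 1.52420894 -0.26268096] [-0.42935122  0.79994019] tool frame [-33.48772289   0.86413526  45.76575098]
```

View pics/side2.png

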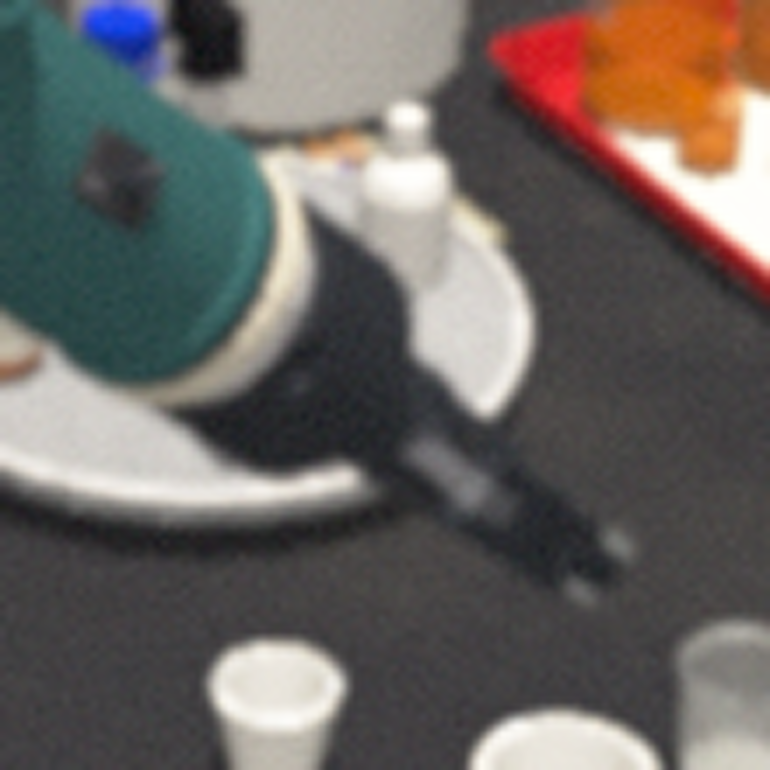

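View pics/top2.png

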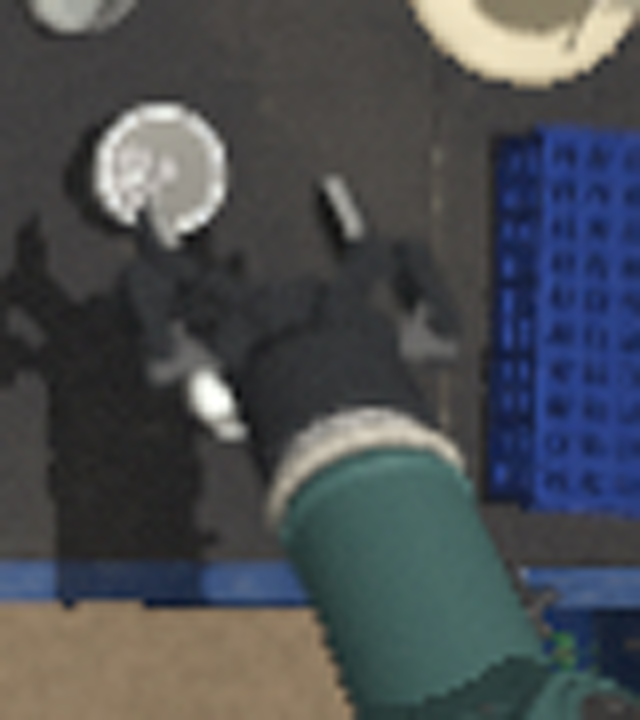

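```bash
python3 - <<'E'
from tr import *
s=bot.read_state(); R0=R.from_rotvec(s['ee_rot'])
for x in (-.04,-.03,-.02,-.01,0,.01):
    X=R0.apply([[x,0,.042],[x,0,-.042]])+s['tcp_pos']; print(x,proj('side',X).round(1).tolist(),proj('top',X).round(1).tolist())
d=json.loads(open('log.jsonl').readline()); p=np.array(d[1]); R0=R.from_rotvec(d[2])
for x in (-.04,-.03,-.02,-.01,0,.01):
    X=R0.apply([[x,0,.046],[x,0,-.046]])+p; print(x,proj('side',X).round(1).tolist(),proj('top',X).round(1).tolist())
E
```

```text
-0.04 [[375.2, 260.6], [352.6, 241.9]] [[441.1, 224.6], [418.5, 226.4]]
-0.03 [[377.6, 262.2], [355.0, 243.5]] [[440.3, 222.8], [417.7, 224.6]]
-0.02 [[379.9, 263.8], [357.4, 245.1]] [[439.4, 221.0], [417.0, 222.8]]
-0.01 [[382.3, 265.4], [359.8, 246.7]] [[438.5, 219.3], [416.3, 221.0]]
0 [[384.6, 266.9], [362.1, 248.3]] [[437.7, 217.5], [415.6, 219.2]]
0.01 [[386.9, 268.4], [364.4, 249.9]] [[436.9, 215.8], [414.9, 217.5]]
-0.04 [[132.4, 117.0], [129.9, 126.2]] [[158.2, 324.4], [184.1, 331.2]]
-0.03 [[132.9, 119.8], [130.4, 129.1]] [[159.5, 323.8], [185.1, 330.5]]
-0.02 [[133.4, 122.5], [131.0, 132.0]] [[160.7, 323.2], [186.2, 329.8]]
-0.01 [[133.9, 125.3], [131.5, 134.8]] [[162.0, 322.6], [187.2, 329.2]]
0 [[134.4, 128.0], [132.0, 137.6]] [[163.2, 322.0], [188.2, 328.6]]
0.01 [[134.9, 130.7], [132.5, 140.4]] [[164.3, 321.4], [189.2, 327.9]]
```

```bash
sed -i 's/Rt.apply(\[.005,0,0\])/Rt.apply([.048,0,0])/' plan.py; sed -i 's/B=body(op); X=Rt.apply(B)+p/B=body(op)-[.038,0,0]; X=Rt.apply(B)+p/' coll.py; sed -i 's/for fl in (0,):/for fl in (1,):/; s/^cup=.*//' plan3.py; sed -i 's/for al,p in .*:/for al,p in [(-20,45),(-10,45),(0,45),(5,45),(5,40),(-10,50)]:/;s/plan.H=.038/plan.H=.036/' plan3.py; python3 plan3.py | sed 's/np.float64//g'
```

```text
-20 45 1
g 0 [-0.86  0.71  2.26  2.52  0.64 -1.43] 0.12 clr 0.011
g 0.1 [-0.86  0.44  2.22  2.13  0.42 -0.98] 0.16 clr 0.076
g 0.2 [-0.86  0.21  2.12  1.33  0.37 -0.13] 0.17 clr 0.166
  be -20 ga 0 [((-0.04), (0.002)), ((0.74), (0.023)), ((0.83), (0.023)), ((0.31), (0.023))] [-0.27  1.07  0.98  0.11  2.4   1.67]
  be 10 ga 30 [((-0.03), (0.002)), ((0.74), (0.025)), ((0.75), (0.023)), ((0.35), (0.024))] [-0.08  1.07  0.98 -0.35  2.36  1.25]
  be 0 ga 15 [((-0.08), (-0.002)), ((0.74), (0.02)), ((0.79), (0.024)), ((0.32), (0.025))] [-0.12  1.08  0.96 -0.26  2.39  1.41]
  be 15 ga 35 [((0.0), (0.002)), ((0.74), (0.025)), ((0.7), (0.021)), ((0.38), (0.021))] [-0.05  1.06  1.   -0.42  2.33  1.19]
  be -10 ga 10 [((-0.08), (0.002)), ((0.74), (0.024)), ((0.82), (0.027)), ((0.3), (0.027))] [-0.21  1.08  0.96 -0.05  2.41  1.53]
-10 45 1
g 0 [-0.96  0.71  2.21  2.16  0.64 -1.31] 0.17 clr 0.006
g 0.1 [-0.96  0.45  2.18  1.75  0.53 -0.82] 0.2 clr 0.082
g 0.2 [-0.96  0.23  2.09  1.23  0.56 -0.22] 0.29 clr 0.169
  be -10 ga 0 [((-0.08), (0.002)), ((0.74), (0.024)), ((0.82), (0.027)), ((0.3), (0.027
[... 3166 characters left out ...]
0.2 [-0.92  0.22  2.03  0.97  0.56  0.07] 0.35 clr 0.169
  be -10 ga 0 [((-0.01), (0.002)), ((0.81), (0.025)), ((0.73), (0.027)), ((0.23), (0.027))] [-0.21  1.12  0.93 -0.05  2.48  1.52]
  be 10 ga 20 [((0.03), (0.003)), ((0.8), (0.025)), ((0.73), (0.024)), ((0.29), (0.024))] [-0.08  1.11  0.96 -0.38  2.42  1.23]
  be 0 ga 5 [((-0.02), (-0.001)), ((0.8), (0.021)), ((0.75), (0.024)), ((0.25), (0.025))] [-0.12  1.12  0.94 -0.28  2.46  1.4 ]
  be 15 ga 25 [((0.05), (0.003)), ((0.8), (0.024)), ((0.68), (0.021)), ((0.32), (0.021))] [-0.05  1.11  0.98 -0.46  2.39  1.17]
  be -10 ga 0 [((-0.01), (0.002)), ((0.81), (0.025)), ((0.73), (0.027)), ((0.23), (0.027))] [-0.21  1.12  0.93 -0.05  2.48  1.52]
```

```bash
python3 - <<'E'
from tr import *
s=st()
pt,Rt=tool(cup+[0,0,.055],R.identity(),Rg); print(pt)
rows(s,lpath(s['tcp_pos'],R.from_rotvec(s['ee_rot']),pt,Rt,4),obs=bench)
E
```

```text
[ 0.55281197 -0.31404184  0.05705887]
0 [22, -12, 0, 0, 0, 0] m 0.29 0.1
1 [45, -23, 0, 0, 0, 0] m 0.29 0.081
2 [67, -35, 0, 0, 0, 0] m 0.28 0.066
3 [90, -47, 0, 0, 0, 0] m 0.28 0.052
```

>>> jog_arm(targets=[22,-12,0,0,0,0,45,-23,0,0,0,0,67,-35,0,0,0,0,90,-47,0,0,0,0,90,-47,0,0,0,0])

```text
time: 6.2
tcp_pos: [0.5525, -0.3127, 0.0537]
ee_rot: [1.451, 0.672, -0.543]
force: [-0.1, -0.3, 0.2]
gripper_width: 0.875
```

```bash
python3 - <<'E'
from tr import *
s=st();show(s); R0=R.from_rotvec(s['ee_rot'])
X=R0.apply([[-.035,0,.042],[-.035,0,-.042],[-.048,0,0]])+s['tcp_pos']
for n in ('side','top'):
    im=bot.snapshot(n).copy(); b=(300,210,410,320,7) if n=='side' else (380,180,470,270,7); 
    crop(im,*b,n+'3.png'); i2=cv2.imread(f'pics/{n}3.png')
    for u in proj(n,X): cv2.circle(i2,(int((u[0]-b[0]+.5)*7),int((u[1]-b[1]+.5)*7)),3,(0,0,255),-1)
    cv2.imwrite(f'pics/{n}3.png',i2)
cv2.imwrite('pics/m3.png',cv2.resize(np.hstack([cv2.resize(cv2.imread('pics/side3.png'),(560,560)),cv2.resize(cv2.imread('pics/top3.png'),(560,560))]),(800,400)))
E
```

```text
t 6.2 q [-1.053  0.594  2.102  1.514  0.704 -0.917] p [ 0.5525 -0.3127  0.0537] w 0.875 F [-0.1 -0.3  0.2]
[[ 0.708  0.701  0.087]
 [ 0.063  0.06  -0.996]
 [-0.704  0.71  -0.002]]
```

View pics/side3.png

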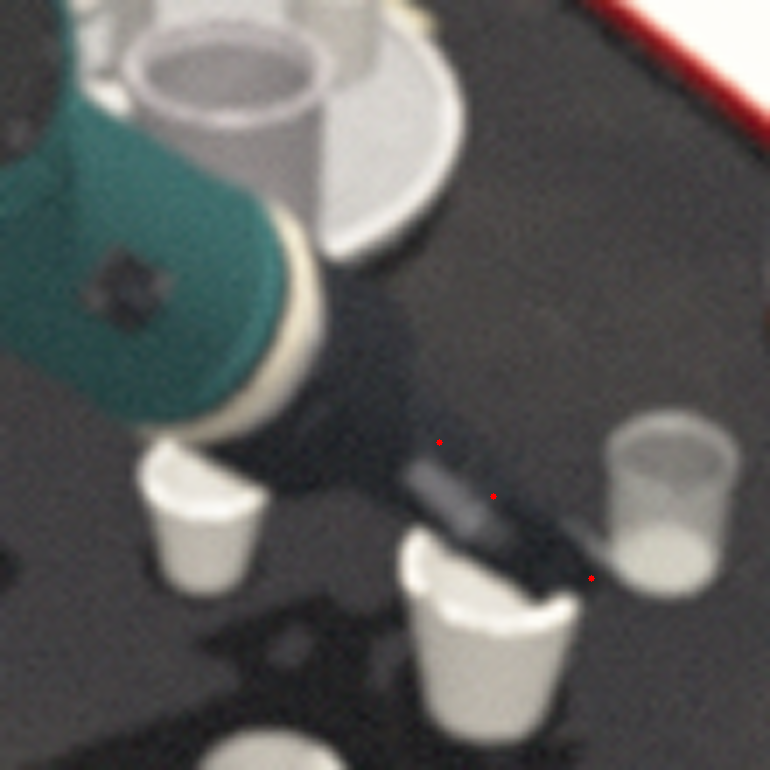

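View pics/top3.png

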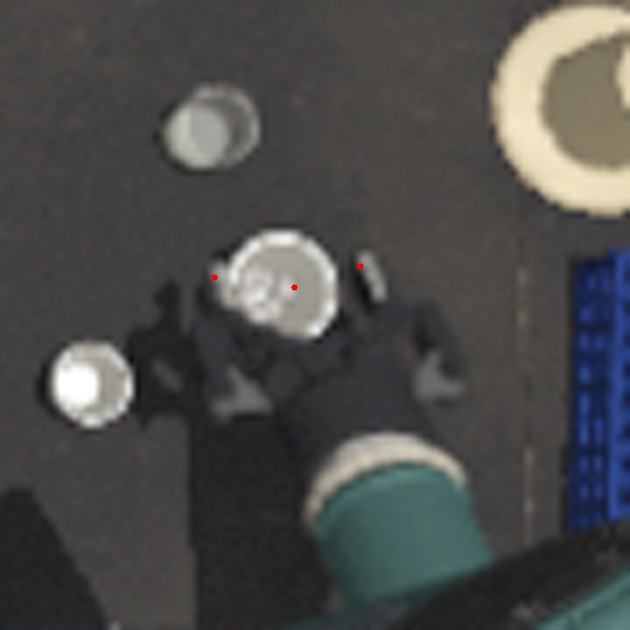

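>>> jog_arm(targets=[0,0,-3,0,0,0,6,-6,-3,0,0,0,12,-12,-3,0,0,0,18,-18,-3,0,0,0,24,-24,-3,0,0,0,24,-24,-3,0,0,0], hand=82)

```text
time: 6.9
tcp_pos: [0.5526, -0.3111, 0.0227]
ee_rot: [1.449, 0.668, -0.543]
force: [-0.3, 0.4, 0.7]
gripper_width: 0.959
```

>>> jog_arm(targets=[3,-3,0,0,0,0,6,-6,0,0,0,0,9,-9,0,0,0,0,12,-12,0,0,0,0,12,-12,0,0,0,0])

```text
time: 7.4
tcp_pos: [0.5527, -0.3106, 0.0044]
ee_rot: [1.45, 0.669, -0.543]
force: [-0.1, 0.1, 0.1]
gripper_width: 0.963
```

```bash
python3 - <<'E'
from tr import *
s=st();show(s); R0=R.from_rotvec(s['ee_rot'])
print('grasp',R0.apply([-.048,0,0])+s['tcp_pos'])
X=R0.apply([[-.035,0,.042],[-.035,0,-.042],[-.048,0,0]])+s['tcp_pos']
for n in ('side','top'):
    im=bot.snapshot(n).copy(); b=(300,230,410,340,5) if n=='side' else (380,180,470,270,6); 
    crop(im,*b,n+'4.png'); i2=cv2.imread(f'pics/{n}4.png')
    for u in proj(n,X): cv2.circle(i2,(int((u[0]-b[0]+.5)*b[4]),int((u[1]-b[1]+.5)*b[4])),2,(0,0,255),-1)
    cv2.imwrite(f'pics/{n}4.png',i2)
E
```

```text
t 7.4 q [-1.051  0.708  2.118  1.674  0.706 -1.123] p [ 0.5527 -0.3106  0.0044] w 0.963 F [-0.1  0.1  0.1]
[[ 0.709  0.7    0.086]
 [ 0.061  0.06  -0.996]
 [-0.703  0.711  0.   ]]
grasp [ 0.51863769 -0.31352727  0.03813527]
```

View pics/side4.png

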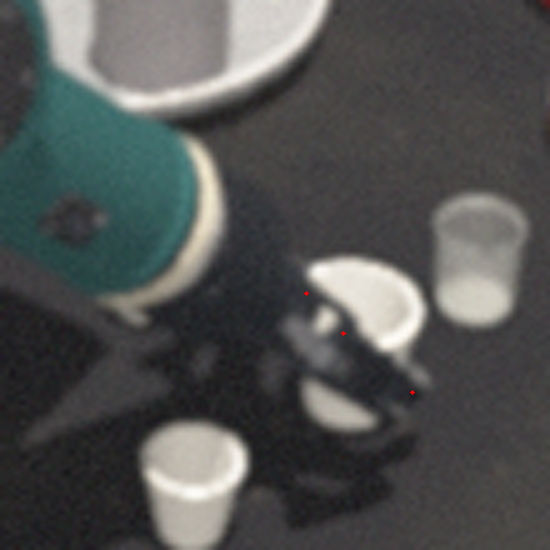

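View pics/top4.png

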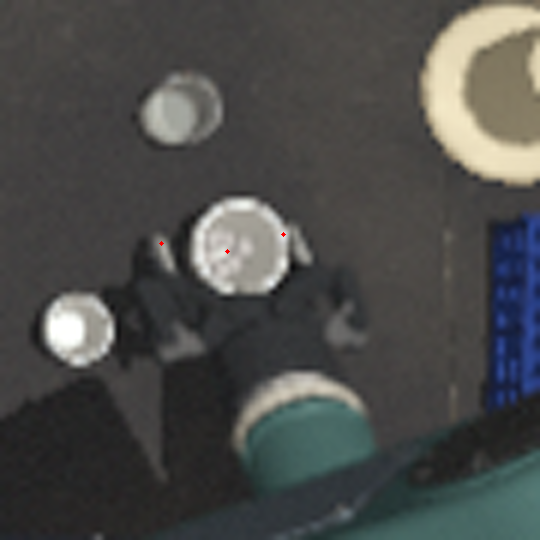

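>>> jog_arm(targets=[0,0,0,0,0,0,0,0,0,0,0,0,0,0,0,0,0,0,0,0,0,0,0,0,0,0,0,0,0,0], hand=30)

```text
time: 8.0
tcp_pos: [0.5532, -0.3111, 0.0058]
ee_rot: [1.449, 0.667, -0.542]
force: [-0.8, -0.7, 5.7]
gripper_width: 0.664
```

```bash
python3 - <<'E'
from tr import *
s=st();show(s); R0=R.from_rotvec(s['ee_rot'])
for n in ('side','top'):
    im=bot.snapshot(n).copy(); b=(300,230,410,340,5) if n=='side' else (380,180,470,270,6); 
    crop(im,*b,n+'5.png')
E
```

```text
t 8.0 q [-1.051  0.706  2.118  1.674  0.707 -1.122] p [ 0.5532 -0.3111  0.0058] w 0.664 F [-0.8 -0.7  5.7]
[[ 0.71   0.699  0.086]
 [ 0.06   0.061 -0.996]
 [-0.701  0.713  0.001]]
```

View pics/side5.png

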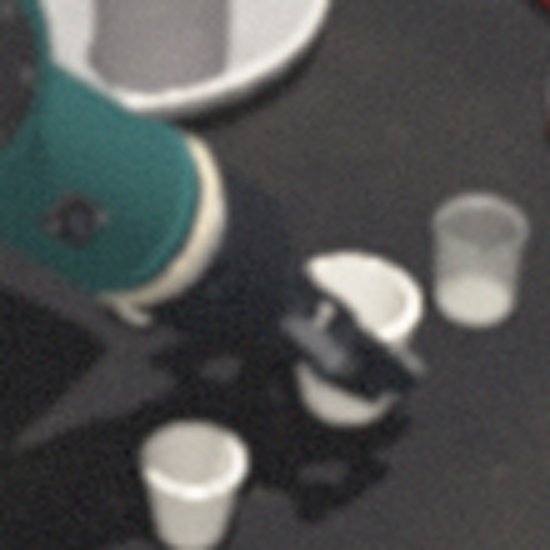

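View pics/top5.png

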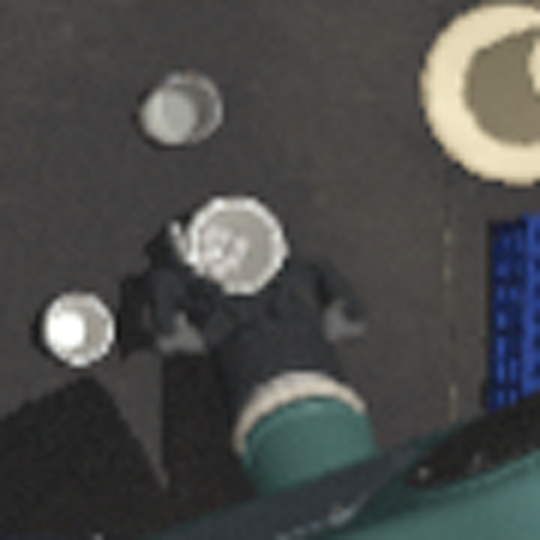

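```bash
cat >> tr.py <<'E'
plan.H=.039; plan.jar=np.array([.5555,-.057,0])
obsP=turntable_obs(j)+bench
def cuppts(pt,Rt):
    cR=Rt*Rg.inv(); o=pt-Rt.apply([.048,0,0])-cR.apply([0,0,plan.H])
    a=np.linspace(0,2*np.pi,13)
    L=np.r_[np.c_[.02*np.cos(a),.02*np.sin(a),0*a],np.c_[.031*np.cos(a),.031*np.sin(a),0*a+.06]]
    return o,cR,cR.apply(L)+o
def cupclear(pt,Rt,obs):
    X=cuppts(pt,Rt)[2]; m=X[:,2].min()
    for c,rad,z0,z1 in obs:
        dh=np.hypot(X[:,0]-c[0],X[:,1]-c[1])-rad; dz=np.maximum(z0-X[:,2],X[:,2]-z1)
        m=min(m,np.where((dh>0)&(dz>0),np.hypot(dh,dz),np.maximum(dh,dz)).min())
    return m
def rows2(s,poses,obs):
    R0=R.from_rotvec(s['ee_rot']); p0=s['tcp_pos']
    for i,(p,Rt) in enumerate(poses):
        d=R0.inv().apply(p-p0)*1000; w=np.degrees((R0.inv()*Rt).as_rotvec()); q=ik(p,Rt,P); o,cR,_=cuppts(p,Rt)
        print(i,', '.join(map(str,np.round(d).astype(int).tolist()+np.round(w).astype(int).tolist())),'| m',chk(q),'clr',round(clear(p,Rt,q,P,.057,obs),3),'cup',round(cupclear(p,Rt,obs),3),'tilt',round(np.degrees(np.arccos(cR.as_matrix()[2,2]))),np.round(o,3))
B,G=np.radians(5),np.radians(0)
E
python3 - <<'E'
from tr import *
s=st()
up=(s['tcp_pos']+[0,0,.12],R.from_rotvec(s['ee_rot'])); q0=ik(*up,P)
pp=tool(*pourcup(B,G,np.radians(60),.165),Rg); q1=ik(*pp,P); print(np.round(q0,2),np.round(q1,2))
rows2(s,lpath(s['tcp_pos'],up[1],*up,4),bench)
rows2(s,jpath(q0,q1,14),obsP)
E
```

```text
[-1.05  0.44  2.07  1.31  0.73 -0.64] [-0.2   0.45  1.6  -0.08  1.35  1.31]
0 -21, 21, 0, 0, 0, 0 | m 0.27 clr 0.033 cup 0.03 tilt 0 [ 0.519 -0.314  0.03 ]
1 -42, 43, 0, 0, 0, 0 | m 0.28 clr 0.06 cup 0.058 tilt 0 [ 0.519 -0.314  0.06 ]
2 -63, 64, 0, 0, 0, 0 | m 0.29 clr 0.083 cup 0.069 tilt 0 [ 0.519 -0.314  0.09 ]
3 -84, 86, 0, 0, 0, 0 | m 0.31 clr 0.106 cup 0.09 tilt 0 [ 0.519 -0.314  0.12 ]
0 -70, 100, -41, 0, 5, -1 | m 0.34 clr 0.093 cup 0.079 tilt 4 [ 0.536 -0.273  0.122]
1 -60, 109, -81, 0, 11, -3 | m 0.38 clr 0.083 cup 0.081 tilt 8 [ 0.547 -0.234  0.122]
2 -53, 113, -120, 1, 15, -7 | m 0.41 clr 0.073 cup 0.085 tilt 13 [ 0.551 -0.196  0.121]
3 -50, 111, -157, 1, 19, -11 | m 0.44 clr 0.05 cup 0.052 tilt 17 [ 0.549 -0.161  0.12 ]
4 -50, 106, -189, 1, 22, -15 | m 0.48 clr 0.041 cup 0.026 tilt 22 [ 0.544 -0.131  0.119]
5 -53, 98, -216, 1, 25, -21 | m 0.51 clr 0.041 cup 0.01 tilt 27 [ 0.534 -0.105  0.118]
6 -58, 88, -239, 1, 26, -26 | m 0.55 clr 0.028 cup 0.005 tilt 32 [ 0.523 -0.085  0.117]
7 -64, 78, -255, 1, 26, -32 | m 0.58 clr 0.013 cup 0.004 tilt 37 [ 0.511 -0.07   0.118]
8 -72, 68, -266, 1, 24, -38 | m 0.61 clr 0.009 cup 0.005 tilt 42 [ 0.499 -0.06   0.119]
9 -80, 61, -271, 1, 22, -44 | m 0.65 clr 0.011 cup 0.015 tilt 46 [ 0.489 -0.055  0.123]
10 -89, 56, -272, 1, 18, -49 | m 0.68 clr 0.016 cup 0.025 tilt 51 [ 0.481 -0.054  0.129]
11 -98, 55, -268, 0, 13, -54 | m 0.71 clr 0.026 cup 0.034 tilt 54 [ 0.476 -0.055  0.137]
12 -107, 59, -261, 0, 7, -58 | m 0.75 clr 0.037 cup 0.042 tilt 58 [ 0.474 -0.059  0.148]
13 -115, 68, -253, 0, 0, -60 | m 0.78 clr 0.041 cup 0.049 tilt 60 [ 0.476 -0.064  0.162]
```

>>> jog_arm(targets=[-7,7,0,0,0,0,-21,21,0,0,0,0,-42,43,0,0,0,0,-63,64,0,0,0,0,-84,86,0,0,0,0,-105,107,0,0,0,0,-119,121,0,0,0,0,-119,121,0,0,0,0])

```text
time: 8.9
tcp_pos: [0.5537, -0.3117, 0.1774]
ee_rot: [1.445, 0.665, -0.542]
force: [0.4, -0.9, -0.6]
gripper_width: 0.663
```

```bash
python3 - <<'E'
from tr import *
s=st();show(s)
for n in ('side','top'):
    im=bot.snapshot(n).copy(); b=(300,180,410,340,4) if n=='side' else (380,180,470,270,4); 
    crop(im,*b,n+'6.png')
a=cv2.imread('pics/side6.png');b=cv2.imread('pics/top6.png'); m=np.zeros((640,800,3),np.uint8); m[:640,:440]=a; m[:360,440:800]=b; cv2.imwrite('pics/m6.png',m[:600])
q0=s['q']
pp=tool(*pourcup(B,G,np.radians(60),.19),Rg); q1=ik(*pp,P); print(np.round(q0,2),np.round(q1,2))
rows2(s,jpath(q0,q1,14)[:8],obsP)
E
```

```text
t 8.9 q [-1.05   0.335  2.029  1.167  0.777 -0.448] p [ 0.5537 -0.3117  0.1774] w 0.663 F [ 0.4 -0.9 -0.6]
[[ 0.711  0.698  0.086]
 [ 0.057  0.064 -0.996]
 [-0.701  0.713  0.006]]
[-1.05  0.33  2.03  1.17  0.78 -0.45] [-0.2   0.42  1.57 -0.08  1.4   1.3 ]
0 14, 10, -39, 0, 5, -2 | m 0.38 clr 0.138 cup 0.124 tilt 4 [ 0.534 -0.276  0.17 ]
1 25, 15, -78, 0, 10, -5 | m 0.42 clr 0.127 cup 0.121 tilt 8 [ 0.542 -0.238  0.167]
2 33, 15, -114, 1, 14, -8 | m 0.45 clr 0.107 cup 0.11 tilt 13 [ 0.544 -0.203  0.163]
3 37, 11, -148, 1, 18, -12 | m 0.48 clr 0.088 cup 0.083 tilt 17 [ 0.543 -0.171  0.16 ]
4 39, 5, -178, 1, 21, -17 | m 0.51 clr 0.079 cup 0.063 tilt 22 [ 0.537 -0.143  0.156]
5 38, -4, -203, 1, 23, -22 | m 0.55 clr 0.075 cup 0.049 tilt 27 [ 0.529 -0.119  0.154]
6 35, -13, -224, 1, 23, -28 | m 0.58 clr 0.061 cup 0.041 tilt 32 [ 0.519 -0.1    0.152]
7 30, -23, -240, 1, 23, -33 | m 0.61 clr 0.051 cup 0.038 tilt 37 [ 0.509 -0.085  0.151]
```

View pics/m6.png

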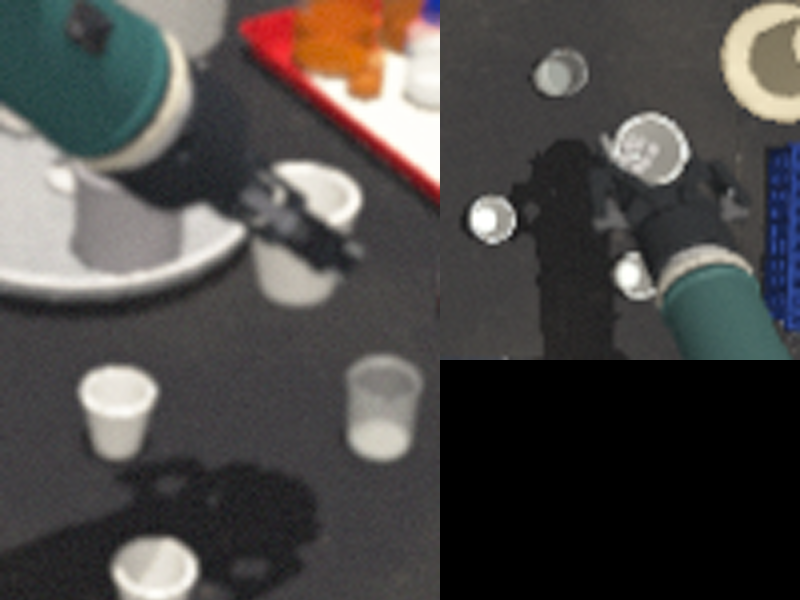

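>>> jog_arm(targets=[14,10,-39,0,5,-2,25,15,-78,0,10,-5,33,15,-114,1,14,-8,37,11,-148,1,18,-12,39,5,-178,1,21,-17,38,-4,-203,1,23,-22,35,-13,-224,1,23,-28,30,-23,-240,1,23,-33])

```text
time: 9.8
tcp_pos: [0.5367, -0.0695, 0.1351]
ee_rot: [1.386, 1.432, -0.706]
force: [-0.6, 0.6, -1.3]
gripper_width: 0.67
```

```bash
python3 - <<'E'
from tr import *
s=st();show(s)
q0=s['q']
pp=tool(*pourcup(B,G,np.radians(60),.18),Rg); q1=ik(*pp,P); print(np.round(q0,2),np.round(q1,2))
rows2(s,jpath(q0,q1,7)[:8],obsP)
E
```

```text
t 9.8 q [-0.563  0.387  1.776  0.46   1.125  0.551] p [ 0.5367 -0.0695  0.1351] w 0.67 F [-0.6  0.6 -1.3]
[[ 0.135  0.959  0.248]
 [ 0.388  0.179 -0.904]
 [-0.912  0.218 -0.348]]
[-0.56  0.39  1.78  0.46  1.12  0.55] [-0.2   0.43  1.58 -0.08  1.38  1.3 ]
0 5, -9, -9, 1, -1, -5 | m 0.63 clr 0.042 cup 0.033 tilt 41 [ 0.499 -0.073  0.148]
1 7, -17, -16, 2, -2, -9 | m 0.66 clr 0.04 cup 0.035 tilt 45 [ 0.491 -0.067  0.149]
2 7, -24, -21, 4, -5, -13 | m 0.69 clr 0.041 cup 0.039 tilt 49 [ 0.484 -0.063  0.151]
3 5, -30, -23, 5, -8, -17 | m 0.71 clr 0.045 cup 0.045 tilt 52 [ 0.479 -0.062  0.155]
4 0, -33, -23, 7, -11, -21 | m 0.74 clr 0.047 cup 0.05 tilt 55 [ 0.476 -0.061  0.161]
5 -7, -34, -23, 9, -16, -24 | m 0.77 clr 0.047 cup 0.05 tilt 58 [ 0.475 -0.062  0.168]
6 -16, -33, -22, 11, -20, -26 | m 0.8 clr 0.046 cup 0.051 tilt 60 [ 0.476 -0.064  0.177]
```

>>> jog_arm(targets=[5,-9,-9,1,-1,-5,7,-17,-16,2,-2,-9,7,-24,-21,4,-5,-13,5,-30,-23,5,-8,-17,0,-33,-23,7,-11,-21,-7,-34,-23,9,-16,-24,-16,-33,-22,11,-20,-26,-16,-33,-22,11,-20,-26])

```text
time: 10.6
tcp_pos: [0.4986, -0.0613, 0.1504]
ee_rot: [1.013, 1.428, -1.333]
force: [-0.3, -0.8, -0.6]
gripper_width: 0.664
```

```bash
python3 - <<'E'
from tr import *
s=st();show(s)
for n in ('side','top'):
    im=bot.snapshot(n).copy(); b=(270,150,400,270,4) if n=='side' else (310,170,400,250,4); 
    crop(im,*b,n+'7.png')
for t in ['jar','handle']:
    for n in ('side','top'): print(t,n,[(round(d['conf'],2),[round(float(v),3) for v in d['centre']]) for d in bot.mark_of(n,t)])
a=cv2.imread('pics/side7.png');b=cv2.imread('pics/top7.png'); m=np.zeros((480,880,3),np.uint8); m[:480,:520]=a; m[:320,520:880]=b; cv2.imwrite('pics/m7.png',cv2.resize(m,None,fx=.9,fy=.9))
E
```

```text
t 10.6 q [-0.207  0.429  1.586 -0.068  1.375  1.303] p [ 0.4986 -0.0613  0.1504] w 0.664 F [-0.3 -0.8 -0.6]
[[-0.252  0.964  0.082]
 [-0.015  0.08  -0.997]
 [-0.967 -0.253 -0.006]]
jar side [(0.97, [0.56, -0.055, 0.029])]
jar top []
handle side []
handle top [(0.4, [0.562, 0.044, 0.144])]
```

View pics/m7.png

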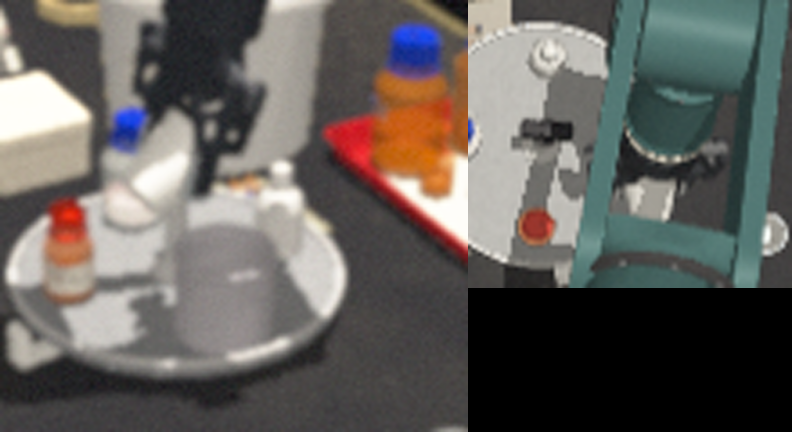

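```bash
sed -i 's/-.012\*h/-.016*h/' plan.py; sed -i 's/plan.jar=np.array.*/plan.jar=np.array([.5565,-.0565,0])/' tr.py; python3 - <<'E'
from tr import *
s=st()
poses=[tool(*pourcup(B,G,np.radians(t),z),Rg) for t,z in [(64,.17),(68,.16),(72,.148),(75,.138),(78,.130),(81,.128),(84,.127),(87,.127)]]
rows2(s,poses,obsP)
E
```

```text
0 9, -3, -2, 0, -1, -4 | m 0.83 clr 0.044 cup 0.051 tilt 64 [ 0.473 -0.064  0.172]
1 16, -3, -2, 0, -1, -8 | m 0.86 clr 0.035 cup 0.049 tilt 68 [ 0.474 -0.064  0.166]
2 24, -2, -2, 0, -1, -12 | m 0.84 clr 0.027 cup 0.046 tilt 72 [ 0.474 -0.064  0.159]
3 32, -1, -2, 0, -1, -15 | m 0.83 clr 0.025 cup 0.036 tilt 75 [ 0.475 -0.064  0.152]
4 37, -1, -2, 0, -1, -18 | m 0.83 clr 0.025 cup 0.028 tilt 78 [ 0.476 -0.064  0.148]
5 36, -1, -2, 0, -1, -21 | m 0.82 clr 0.025 cup 0.026 tilt 81 [ 0.477 -0.063  0.149]
6 35, -2, -2, 0, -1, -24 | m 0.81 clr 0.025 cup 0.025 tilt 84 [ 0.478 -0.063  0.152]
7 32, -3, -2, 0, -1, -27 | m 0.8 clr 0.025 cup 0.025 tilt 87 [ 0.479 -0.063  0.155]
```

>>> jog_arm(targets=[9,-3,-2,0,-1,-4,16,-3,-2,0,-1,-8,24,-2,-2,0,-1,-12,32,-1,-2,0,-1,-15,37,-1,-2,0,-1,-18,37,-1,-2,0,-1,-18])

```text
time: 11.5
tcp_pos: [0.4878, -0.0623, 0.1143]
ee_rot: [0.8, 1.622, -1.564]
force: [-0.1, -0.7, -1.8]
gripper_width: 0.667
```

```bash
python3 - <<'E'
from tr import *
s=st();show(s)
im=bot.snapshot('side').copy(); o,cR,X=cuppts(s['tcp_pos'],R.from_rotvec(s['ee_rot'])); lip=X[13:][X[13:,2].argmin()]; print('lip',lip,'o',o)
im2=cv2.resize(im[150:270,270:400],None,fx=5,fy=5,interpolation=cv2.INTER_CUBIC)
for u in proj('side',X): cv2.circle(im2,(int((u[0]-270+.5)*5),int((u[1]-150+.5)*5)),2,(255,0,0),-1)
a=np.linspace(0,6.28,24)
for u in proj('side',np.c_[.5565+.038*np.cos(a),-.0565+.038*np.sin(a),0*a+.102]): cv2.circle(im2,(int((u[0]-270+.5)*5),int((u[1]-150+.5)*5)),2,(0,255,0),-1)
cv2.imwrite('pics/s8.png',im2[:,:,::-1])
poses=[tool(*pourcup(B,G,np.radians(t),.127),Rg) for t in (81,84,87,90,93,96,99,102)]
rows2(s,poses,obsP)
E
```

```text
t 11.5 q [-0.157  0.651  1.413 -0.137  1.633  1.363] p [ 0.4878 -0.0623  0.1143] w 0.667 F [-0.1 -0.7 -1.8]
[[-0.537  0.839  0.084]
 [-0.053  0.065 -0.996]
 [-0.842 -0.54   0.01 ]]
lip [ 0.54087097 -0.06034923  0.12907013] o [ 0.47565226 -0.06296495  0.1464102 ]
0 -1, -1, 0, 0, 0, -3 | m 0.82 clr 0.025 cup 0.025 tilt 81 [ 0.477 -0.063  0.148]
1 -3, -3, 0, 0, 0, -6 | m 0.81 clr 0.025 cup 0.025 tilt 84 [ 0.478 -0.063  0.152]
2 -5, -5, 0, 0, 0, -9 | m 0.8 clr 0.025 cup 0.025 tilt 87 [ 0.479 -0.063  0.155]
3 -7, -7, 0, 0, 0, -12 | m 0.79 clr 0.025 cup 0.025 tilt 90 [ 0.481 -0.063  0.158]
4 -9, -9, 0, -1, 0, -15 | m 0.78 clr 0.025 cup 0.025 tilt 93 [ 0.482 -0.063  0.161]
5 -12, -10, 0, -1, 0, -18 | m 0.73 clr 0.025 cup 0.025 tilt 96 [ 0.484 -0.063  0.164]
6 -14, -11, 0, -1, 0, -21 | m 0.68 clr 0.025 cup 0.025 tilt 99 [ 0.486 -0.063  0.167]
7 -17, -13, 0, -1, 0, -24 | m 0.63 clr 0.025 cup 0.025 tilt 102 [ 0.489 -0.062  0.17 ]
```

View pics/s8.png

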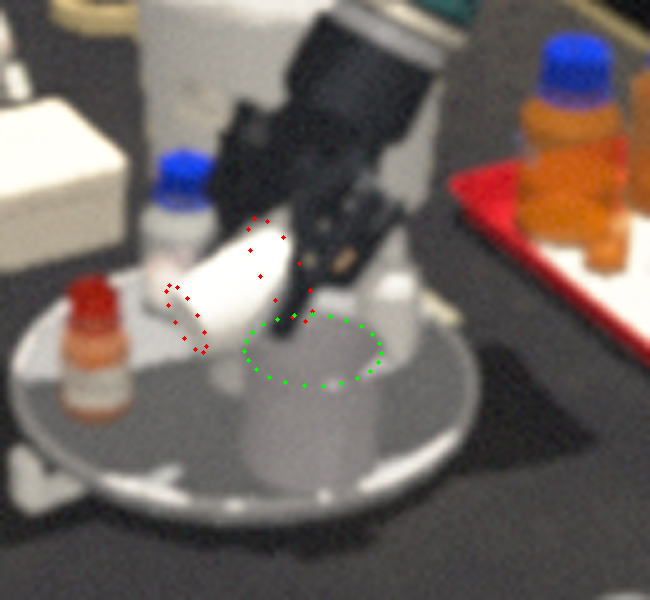

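```bash
python3 - <<'E'
from tr import *
im=bot.snapshot('side').copy(); crop(im,295,185,350,235,12,'s9.png')
E
```

```text
(no output)
```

View pics/s9.png

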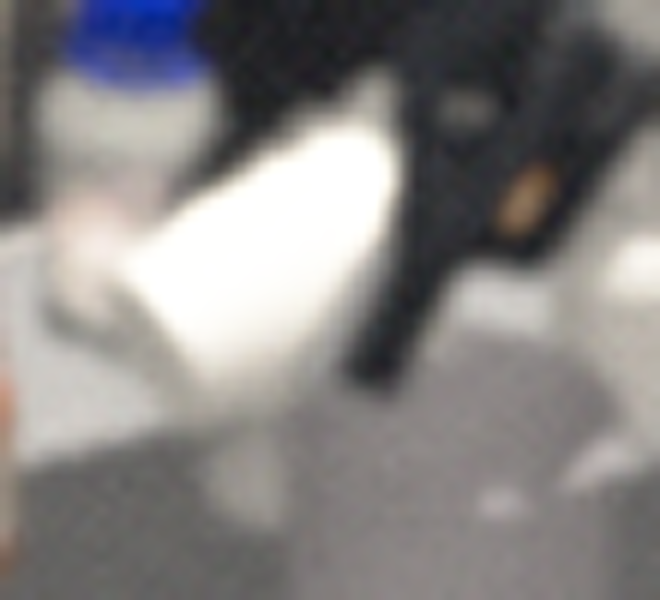

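>>> jog_arm(targets=[-1,-1,0,0,0,-3,-3,-3,0,0,0,-6,-5,-5,0,0,0,-9,-7,-7,0,0,0,-12,-9,-9,0,-1,0,-15,-12,-10,0,-1,0,-18,-14,-11,0,-1,0,-21,-17,-13,0,-1,0,-24])

```text
time: 12.4
tcp_pos: [0.4863, -0.0621, 0.1387]
ee_rot: [0.469, 1.882, -1.826]
force: [0.1, -0.0, -0.6]
gripper_width: 0.669
```

```bash
python3 - <<'E'
from tr import *
s=st();show(s)
im=bot.snapshot('side').copy(); crop(im,270,150,400,270,5,'s10.png')
poses=[tool(*pourcup(B,G,np.radians(t),.127),Rg) for t in (105,108,111,114,117,120,120,120)]
rows2(s,poses,obsP)
E
```

```text
t 12.4 q [-0.122  0.89   1.141 -0.207  2.076  1.347] p [ 0.4863 -0.0621  0.1387] w 0.669 F [ 0.1 -0.  -0.6]
[[-0.83   0.55   0.097]
 [-0.08   0.054 -0.995]
 [-0.552 -0.834 -0.001]]
0 0, 1, 1, 0, 0, -4 | m 0.58 clr 0.025 cup 0.025 tilt 105 [ 0.491 -0.062  0.172]
1 -2, -1, 1, 0, 0, -7 | m 0.53 clr 0.025 cup 0.025 tilt 108 [ 0.493 -0.062  0.175]
2 -5, -3, 1, 0, 0, -10 | m 0.48 clr 0.025 cup 0.025 tilt 111 [ 0.496 -0.062  0.177]
3 -7, -5, 1, 0, 0, -13 | m 0.43 clr 0.025 cup 0.025 tilt 114 [ 0.499 -0.062  0.18 ]
4 -9, -7, 1, 0, 0, -16 | m 0.38 clr 0.025 cup 0.025 tilt 117 [ 0.501 -0.061  0.182]
5 -12, -8, 1, 0, 0, -19 | m 0.33 clr 0.025 cup 0.025 tilt 120 [ 0.504 -0.061  0.184]
6 -12, -8, 1, 0, 0, -19 | m 0.33 clr 0.025 cup 0.025 tilt 120 [ 0.504 -0.061  0.184]
7 -12, -8, 1, 0, 0, -19 | m 0.33 clr 0.025 cup 0.025 tilt 120 [ 0.504 -0.061  0.184]
```

View pics/s10.png

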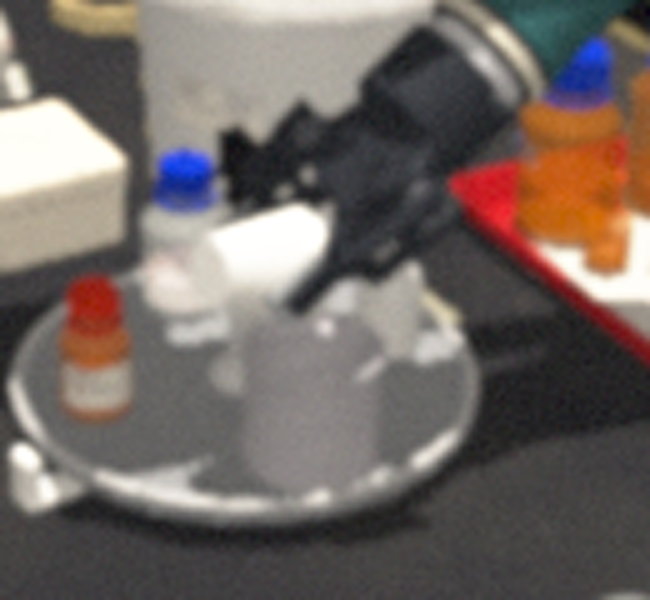

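>>> jog_arm(targets=[0,1,1,0,0,-4,-2,-1,1,0,0,-7,-5,-3,1,0,0,-10,-7,-5,1,0,0,-13,-9,-7,1,0,0,-16,-12,-8,1,0,0,-19,-12,-8,1,0,0,-19,-12,-8,1,0,0,-19])

```text
time: 13.25
tcp_pos: [0.4918, -0.0625, 0.1512]
ee_rot: [0.163, 2.056, -2.029]
force: [0.0, 0.7, -0.1]
gripper_width: 0.664
```

>>> jog_arm(targets=[0,0,0,0,0,0,-2,-2,0,0,0,-3,-4,-3,0,0,0,-6,-4,-3,0,0,0,-6,-4,-3,0,0,0,-6,-4,-3,0,0,0,-6])

```text
time: 13.85
tcp_pos: [0.4951, -0.062, 0.1555]
ee_rot: [0.056, 2.106, -2.089]
force: [-0.5, 0.2, -0.4]
gripper_width: 0.666
```

```bash
python3 - <<'E'
from tr import *
s=st();show(s)
im=bot.snapshot('side').copy(); crop(im,270,150,400,270,5,'s11.png')
for n in('side',): print([(round(d['conf'],2),[round(float(v),3) for v in d['centre']]) for d in bot.mark_of(n,'ball1')])
q0=s['q']
pp=tool(*pourcup(B,G,np.radians(60),.19),Rg)
poses=[tool(*pourcup(B,G,np.radians(t),z),Rg) for t,z in ((120,.145),(113,.16),(105,.18),(97,.19),(89,.20),(81,.20),(73,.20),(65,.20))]
rows2(s,poses,obsP)
E
```

```text
t 13.85 q [-0.105  1.143  0.925 -0.323  2.466  1.284] p [ 0.4951 -0.062   0.1555] w 0.666 F [-0.5  0.2 -0.4]
[[-0.984  0.149  0.097]
 [-0.096  0.015 -0.995]
 [-0.15  -0.989 -0.001]]
[(0.5, [0.541, 0.317, -0.002])]
0 1, -15, 0, 0, 1, 6 | m 0.32 clr 0.025 cup 0.039 tilt 120 [ 0.504 -0.061  0.202]
1 3, -24, 0, 0, 1, 13 | m 0.4 clr 0.028 cup 0.04 tilt 113 [ 0.498 -0.062  0.212]
2 3, -37, 0, 0, 1, 21 | m 0.5 clr 0.034 cup 0.046 tilt 105 [ 0.491 -0.062  0.225]
3 3, -39, 0, 0, 1, 29 | m 0.62 clr 0.044 cup 0.051 tilt 97 [ 0.485 -0.063  0.228]
4 3, -42, 0, 0, 0, 37 | m 0.74 clr 0.055 cup 0.056 tilt 89 [ 0.48  -0.063  0.23 ]
5 3, -34, 0, 0, 0, 45 | m 0.81 clr 0.054 cup 0.057 tilt 81 [ 0.477 -0.063  0.221]
6 2, -26, 0, 0, 0, 53 | m 0.84 clr 0.053 cup 0.057 tilt 73 [ 0.474 -0.064  0.212]
7 0, -19, 0, 0, 0, 61 | m 0.87 clr 0.052 cup 0.058 tilt 65 [ 0.473 -0.064  0.203]
```

View pics/s11.png

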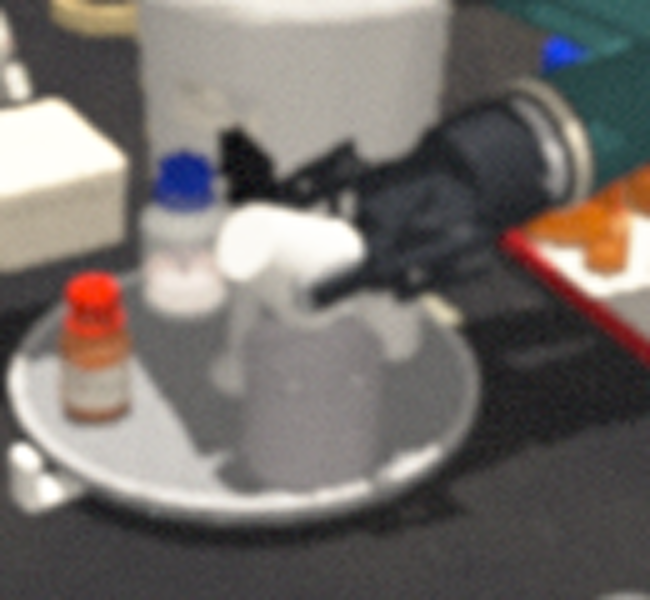

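>>> jog_arm(targets=[1,-15,0,0,1,6,3,-24,0,0,1,13,3,-37,0,0,1,21,3,-39,0,0,1,29,3,-42,0,0,0,37,3,-34,0,0,0,45,2,-26,0,0,0,53,0,-19,0,0,0,61])

```text
time: 14.75
tcp_pos: [0.493, -0.0622, 0.1749]
ee_rot: [0.939, 1.49, -1.393]
force: [-1.0, -0.6, -1.3]
gripper_width: 0.664
```

```bash
python3 - <<'E'
from tr import *
s=st();show(s)
im=bot.snapshot('side').copy(); crop(im,270,150,400,270,5,'s12.png')
plan.H=.039
g=(np.array([.5532,-.3110,.16]),Rg); q1=ik(*g,P); print(np.round(q1,2))
rows2(s,jpath(s['q'],q1,15)[:8],obsP)
E
```

```text
t 14.75 q [-0.187  0.453  1.505 -0.097  1.52   1.308] p [ 0.493  -0.0622  0.1749] w 0.664 F [-1.  -0.6 -1.3]
[[-0.341  0.935  0.097]
 [-0.034  0.091 -0.995]
 [-0.94  -0.343  0.   ]]
[-1.05  0.37  2.04  1.19  0.76 -0.49]
0 12, 5, -6, -3, 5, 3 | m 0.84 clr 0.05 cup 0.053 tilt 62 [ 0.473 -0.062  0.189]
1 21, 12, -11, -6, 10, 7 | m 0.8 clr 0.048 cup 0.05 tilt 59 [ 0.475 -0.06   0.177]
2 26, 20, -13, -9, 14, 11 | m 0.77 clr 0.045 cup 0.049 tilt 55 [ 0.479 -0.059  0.167]
3 27, 30, -13, -11, 18, 16 | m 0.73 clr 0.043 cup 0.046 tilt 51 [ 0.486 -0.06   0.16 ]
4 26, 40, -9, -12, 20, 21 | m 0.7 clr 0.042 cup 0.039 tilt 46 [ 0.495 -0.064  0.154]
5 22, 51, -1, -13, 22, 27 | m 0.66 clr 0.042 cup 0.036 tilt 41 [ 0.505 -0.072  0.151]
6 17, 61, 11, -14, 23, 33 | m 0.63 clr 0.046 cup 0.035 tilt 36 [ 0.516 -0.083  0.149]
7 11, 70, 29, -13, 22, 39 | m 0.59 clr 0.056 cup 0.037 tilt 31 [ 0.527 -0.099  0.149]
```

View pics/s12.png

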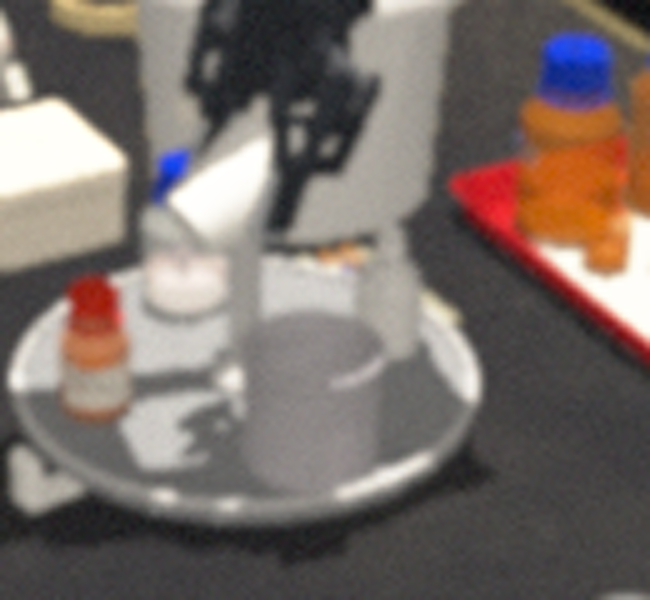

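>>> jog_arm(targets=[12,5,-6,-3,5,3,21,12,-11,-6,10,7,26,20,-13,-9,14,11,27,30,-13,-11,18,16,26,40,-9,-12,20,21,22,51,-1,-13,22,27,17,61,11,-14,23,33,11,70,29,-13,22,39])

```text
time: 15.6
tcp_pos: [0.5571, -0.0862, 0.139]
ee_rot: [1.445, 1.369, -0.566]
force: [-0.2, 0.3, -1.1]
gripper_width: 0.663
```

```bash
python3 - <<'E'
from tr import *
s=st();show(s)
g=(np.array([.5532,-.3110,.16]),Rg); q1=ik(*g,P)
rows2(s,jpath(s['q'],q1,8)[:8],obsP)
E
```

```text
t 15.6 q [-0.648  0.406  1.795  0.593  1.105  0.353] p [ 0.5571 -0.0862  0.139 ] w 0.663 F [-0.2  0.3 -1.1]
[[ 0.243  0.923  0.299]
 [ 0.443  0.169 -0.881]
 [-0.863  0.346 -0.368]]
0 -9, 7, 18, -1, -1, 5 | m 0.55 clr 0.07 cup 0.042 tilt 27 [ 0.535 -0.117  0.148]
1 -19, 11, 38, -1, -3, 9 | m 0.52 clr 0.071 cup 0.054 tilt 23 [ 0.542 -0.138  0.149]
2 -32, 13, 60, -2, -6, 13 | m 0.49 clr 0.077 cup 0.07 tilt 19 [ 0.547 -0.162  0.15 ]
3 -47, 12, 85, -2, -9, 17 | m 0.46 clr 0.09 cup 0.092 tilt 15 [ 0.549 -0.189  0.152]
4 -63, 7, 110, -2, -13, 20 | m 0.43 clr 0.109 cup 0.112 tilt 11 [ 0.548 -0.218  0.153]
5 -81, -2, 137, -2, -17, 22 | m 0.4 clr 0.116 cup 0.108 tilt 7 [ 0.543 -0.249  0.155]
6 -100, -16, 163, -1, -21, 24 | m 0.37 clr 0.126 cup 0.11 tilt 3 [ 0.533 -0.281  0.155]
7 -119, -34, 189, 0, -26, 25 | m 0.34 clr 0.136 cup 0.118 tilt 0 [ 0.519 -0.314  0.155]
```

>>> jog_arm(targets=[-9,7,18,-1,-1,5,-19,11,38,-1,-3,9,-32,13,60,-2,-6,13,-47,12,85,-2,-9,17,-63,7,110,-2,-13,20,-81,-2,137,-2,-17,22,-100,-16,163,-1,-21,24,-119,-34,189,0,-26,25])

```text
time: 16.4
tcp_pos: [0.5528, -0.3119, 0.1612]
ee_rot: [1.445, 0.672, -0.563]
force: [0.4, 0.4, -0.4]
gripper_width: 0.661
```

```bash
python3 - <<'E'
from tr import *
s=st();show(s)
a=bot.snapshot('side'); b=bot.snapshot('top'); crop(a,260,150,420,350,3,'s13.png'); crop(b,290,165,440,265,5,'t13.png')
g=(np.array([.5535,-.3110,.012]),Rg)
rows2(s,lpath(s['tcp_pos'],R.from_rotvec(s['ee_rot']),*g,8),bench)
E
```

```text
t 16.4 q [-1.039  0.356  2.038  1.183  0.745 -0.464] p [ 0.5528 -0.3119  0.1612] w 0.661 F [ 0.4  0.4 -0.4]
[[ 0.699  0.711  0.077]
 [ 0.05   0.058 -0.997]
 [-0.714  0.701  0.005]]
0 13, -13, 0, 0, 0, 0 | m 0.33 clr 0.121 cup 0.103 tilt 1 [ 0.519 -0.314  0.138]
1 27, -26, 0, 0, 0, 0 | m 0.31 clr 0.105 cup 0.089 tilt 0 [ 0.519 -0.314  0.119]
2 40, -39, -1, 0, 0, 0 | m 0.3 clr 0.09 cup 0.075 tilt 0 [ 0.519 -0.314  0.1  ]
3 54, -52, -1, 0, 0, 0 | m 0.29 clr 0.077 cup 0.065 tilt 0 [ 0.519 -0.314  0.082]
4 67, -65, -1, 0, 0, 0 | m 0.28 clr 0.063 cup 0.059 tilt 0 [ 0.519 -0.314  0.063]
5 80, -78, -1, 0, 0, 0 | m 0.28 clr 0.046 cup 0.044 tilt 0 [ 0.519 -0.314  0.044]
6 94, -91, -1, 0, 1, 0 | m 0.27 clr 0.03 cup 0.026 tilt 0 [ 0.52  -0.314  0.026]
7 107, -104, -2, 0, 1, 1 | m 0.27 clr 0.017 cup 0.007 tilt 0 [ 0.52  -0.314  0.007]
```

View pics/s13.png

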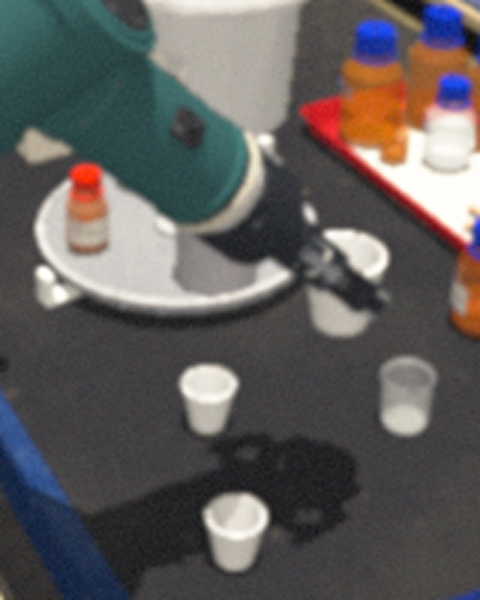

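View pics/t13.png

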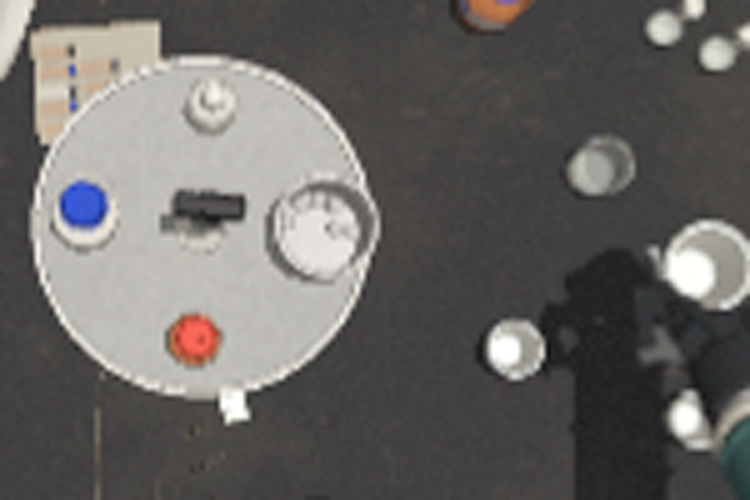

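>>> jog_arm(targets=[13,-13,0,0,0,0,27,-26,0,0,0,0,40,-39,-1,0,0,0,54,-52,-1,0,0,0,67,-65,-1,0,0,0,80,-78,-1,0,0,0,94,-91,-1,0,1,0,107,-104,-1,0,1,1])

```text
time: 17.3
tcp_pos: [0.5552, -0.3097, 0.0118]
ee_rot: [1.455, 0.675, -0.532]
force: [1.1, -0.7, -0.4]
gripper_width: 0.669
```

>>> jog_arm(targets=[1,-1,0,0,0,0,3,-3,0,0,0,0,3,-3,0,0,0,0])

```text
time: 17.6
tcp_pos: [0.5538, -0.3092, 0.0077]
ee_rot: [1.457, 0.676, -0.536]
force: [0.1, 0.3, -0.9]
gripper_width: 0.671
```

>>> jog_arm(targets=[1,-1,0,0,0,0,1,-1,0,0,0,0,1,-1,0,0,0,0])

```text
time: 17.9
tcp_pos: [0.5534, -0.3094, 0.0063]
ee_rot: [1.456, 0.676, -0.537]
force: [-0.3, 0.2, -0.3]
gripper_width: 0.661
```

```bash
python3 - <<'E'
from tr import *
s=st();show(s)
o,cR,X=cuppts(s['tcp_pos'],R.from_rotvec(s['ee_rot'])); print(o,np.degrees(np.arccos(cR.as_matrix()[2,2])))
a=bot.snapshot('side'); crop(a,300,240,410,340,6,'s14.png')
E
```

```text
t 17.9 q [-1.052  0.705  2.112  1.649  0.711 -1.096] p [ 0.5534 -0.3094  0.0063] w 0.661 F [-0.3  0.2 -0.3]
[[ 0.709  0.7    0.09 ]
 [ 0.071  0.057 -0.996]
 [-0.702  0.712 -0.009]]
[ 0.51965925 -0.31244599  0.00097088] 0.6386578376637989
```

View pics/s14.png

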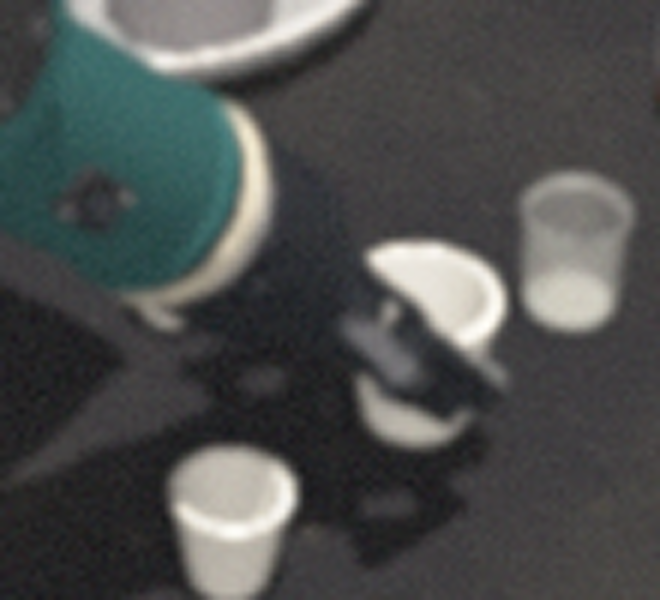

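>>> jog_arm(targets=[1,-1,0,0,0,0,1,-1,0,0,0,0])

```text
time: 18.15
tcp_pos: [0.554, -0.3095, 0.0056]
ee_rot: [1.457, 0.674, -0.535]
force: [-2.6, 0.2, 8.5]
gripper_width: 0.667
```

>>> jog_arm(targets=[1,-1,0,0,0,0,1,-1,0,0,0,0])

```text
time: 18.35
tcp_pos: [0.5545, -0.3101, 0.0048]
ee_rot: [1.457, 0.672, -0.534]
force: [-2.2, 0.6, 9.9]
gripper_width: 0.657
```

>>> jog_arm(targets=[0,0,0,0,0,0,0,0,0,0,0,0,0,0,0,0,0,0,0,0,0,0,0,0,0,0,0,0,0,0], hand=82)

```text
time: 18.85
tcp_pos: [0.5531, -0.3091, 0.0026]
ee_rot: [1.457, 0.677, -0.537]
force: [-0.0, 0.4, 0.1]
gripper_width: 0.961
```

```bash
python3 - <<'E'
from tr import *
s=st();show(s)
a=bot.snapshot('side'); b=bot.snapshot('top');crop(a,300,240,410,340,4,'s15.png');crop(b,380,180,470,270,4,'t15.png')
x=cv2.imread('pics/s15.png');y=cv2.imread('pics/t15.png'); m=np.zeros((400,800,3),np.uint8); m[:400,:440]=x; m[:360,440:800]=y; cv2.imwrite('pics/m15.png',m)
E
```

```text
t 18.85 q [-1.052  0.713  2.113  1.657  0.711 -1.107] p [ 0.5531 -0.3091  0.0026] w 0.961 F [-0.   0.4  0.1]
[[ 0.708  0.7    0.09 ]
 [ 0.071  0.056 -0.996]
 [-0.703  0.711 -0.01 ]]
```

View pics/m15.png

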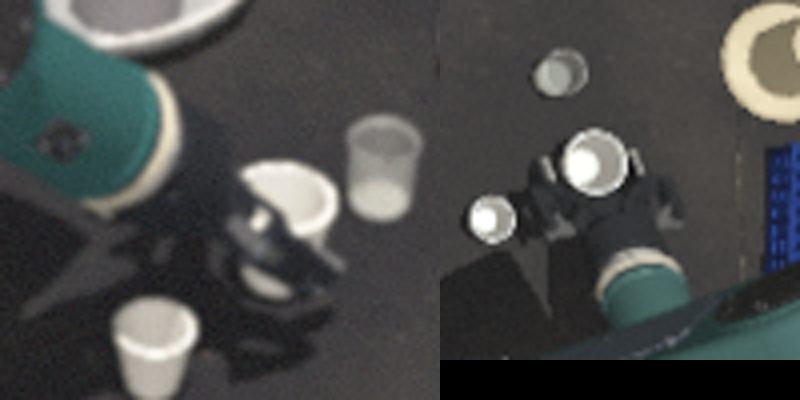

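>>> jog_arm(targets=[-7,7,0,0,0,0,-18,18,0,0,0,0,-35,36,0,0,0,0,-56,57,0,0,0,0,-84,85,-1,0,0,0,-112,113,-1,0,0,0], hand=85)

```text
time: 19.55
tcp_pos: [0.5524, -0.3091, 0.1626]
ee_rot: [1.458, 0.678, -0.538]
force: [0.6, -0.7, 0.1]
gripper_width: 0.996
```

```bash
python3 - <<'E'
from tr import *
s=st();show(s)
a=bot.snapshot('side'); b=bot.snapshot('top');crop(a,260,150,420,350,3,'s16.png');crop(b,290,165,440,265,5,'t16.png')
for t in ['cup','jar','handle','turntable_top','carousel']:
    for n in('side','top'):
        print(t,n,[(round(d['conf'],2),[round(float(v),3) for v in d['centre']]) for d in bot.mark_of(n,t)])
E
```

```text
t 19.55 q [-1.053  0.364  2.036  1.186  0.777 -0.477] p [ 0.5524 -0.3091  0.1626] w 0.996 F [ 0.6 -0.7  0.1]
[[ 0.707  0.701  0.09 ]
 [ 0.072  0.055 -0.996]
 [-0.703  0.711 -0.011]]
cup side [(0.95, [0.524, -0.31, 0.001]), (0.84, [0.416, -0.363, 0.002]), (0.59, [0.466, -0.209, -0.001])]
cup top [(0.69, [0.525, -0.31, -0.001]), (0.57, [0.414, -0.363, 0.002]), (0.54, [0.463, -0.212, 0.001])]
jar side [(0.86, [0.557, -0.057, 0.028]), (0.37, [0.383, 0.255, -0.003])]
jar top [(0.67, [0.54, 0.318, 0.001]), (0.64, [0.555, -0.055, 0.03])]
handle side [(0.35, [0.564, 0.045, 0.145])]
handle top [(0.48, [0.561, 0.048, 0.143]), (0.45, [0.555, -0.055, 0.027]), (0.22, [0.446, 0.478, -0.001])]
turntable_top side [(0.84, [0.561, 0.042, 0.029])]
turntable_top top [(0.96, [0.568, 0.042, 0.032])]
carousel side [(0.61, [0.566, 0.037, -0.001])]
carousel top [(0.83, [0.556, 0.038, 0.001])]
```

View pics/s16.png

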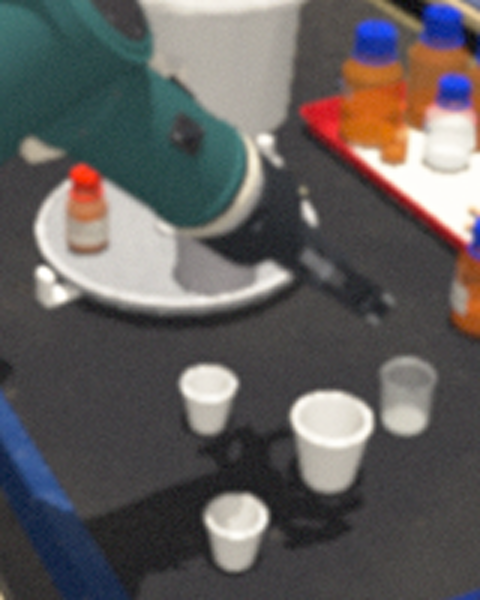

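View pics/t16.png

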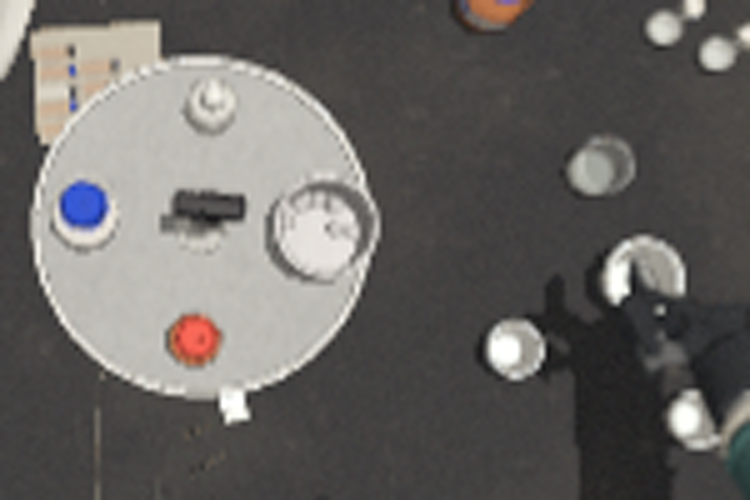

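```bash
python3 - <<'E'
import cv2
a=cv2.imread('pics/t16.png')[165:295,260:390]; b=cv2.imread('pics/c2.png')[165:295,285:415]
import numpy as np
cv2.imwrite('pics/jz.png',cv2.convertScaleAbs(cv2.resize(np.hstack([b,a]),None,fx=3,fy=3,interpolation=cv2.INTER_CUBIC)))
E
```

```text
(no output)
```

View pics/jz.png

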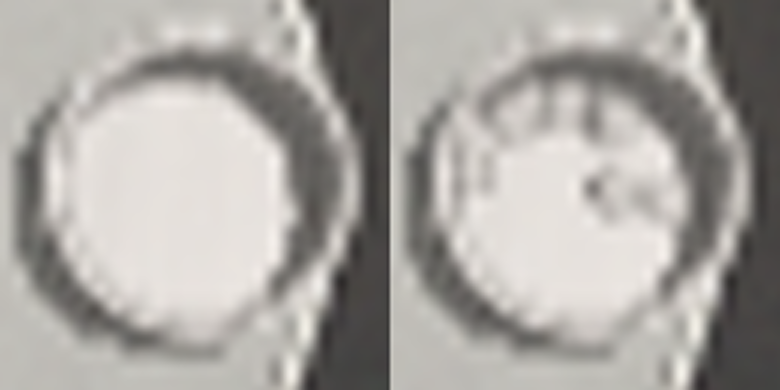

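```bash
cat > meas.py <<'E'
from tr import *
def cen(m):
    m=m.astype(float); ys,xs=np.nonzero(m); return np.array([xs.mean(),ys.mean()]),m.sum()
def run(im,n='top',box=(290,170,370,255)):
    x0,y0,x1,y1=box; c=im[y0:y1,x0:x1].astype(int); r,g,b=c[...,0],c[...,1],c[...,2]
    red=(r>g+70)&(r>b+70); blue=(b>r+50)&(b>g+40)
    out={}
    for k,m,z in (('red',red,.107),('blue',blue,.124)):
        u,a=cen(m); u=u+[x0,y0]; out[k]=unproj(n,[u],z)[0]; print(n,k,u.round(2),a,out[k].round(4))
    return out
if __name__=='__main__':
    b=bot.snapshot('top'); a=bot.snapshot('side')
    o=run(b); 
    # tab
    c=b[238:254,325:350].astype(int); print(c.min(2))
E
python3 meas.py
```

```text
top red [328.7  232.21] 67.0 [0.4681 0.0496 0.107 ]
top blue [306.14 204.28] 74.0 [0.5734 0.1377 0.124 ]
[[182 176 135 135 135 136 181 180 182 184 185 182 182 182 183 181 180 181
  182 179 169 197 192 188 203]
 [183 183 184 181 183 183 181 181 186 185 183 185 185 183 183 180 179 182
  171 193 188 221 202 115  63]
 [184 184 185 183 185 185 184 184 185 184 183 185 184 185 183 173 178 192
  190 201 205 203  76  64  62]
 [173 183 186 183 185 186 184 186 185 183 181 178 167 174 203 195 209 186
  200 158  90  65  63  65  64]
 [190 205 183 176 179 180 181 182 181 205 206 194 186 185 205 205 215 105
   58  65  66  59  62  63  64]
 [203 208 166 163 165 165 170 169 163 226 225 228 242 219 105  83  64  68
   66  63  63  63  63  64  64]
 [ 86  94 133 140 140 141 142 146 120 236 231 241 255 233  71  70  68  66
   67  67  64  61  64  62  65]
 [ 68  69  67  68  71  73  71  70  69 255 255 255 254 248  69  68  69  67
   67  68  64  64  62  63  62]
 [ 67  69  71  70  70  69  71  71  73 232 237 249 251 236 114  69  66  68
   67  68  66  63  67  66  65]
 [ 68  67  70  70  72  71  73  72  72 134 215 241 247 245 186  68  66  68
   67  66  64  64  67  67  65]
 [ 67  67  70  68  70  70  71  73  68  76 234 229 229 225 191  70  64  71
   66  67  67  65  66  64  64]
 [ 68  67  68  67  68  67  69  74  71  73 178 122 108  74  70  68  65  69
   68  68  70  66  67  64  68]
 [ 72  69  64  60  77  67  67  74  71  73  71  68  72  69  68  66  66  70
   68  69  68  67  66  65  66]
 [ 71  71  66  53  75  72  75  73  72  71  72  72  71  72  71  69  70  70
   67  67  66  69  68  67  66]
 [ 65  69  71  67  70  68  72  72  69  70  71  71  69  71  69  69  65  70
   70  67  66  67  67  68  69]
 [ 67  68  68  69  68  69  73  73  70  71  69  70  71  70  69  69  67  69
   66  67  66  68  72  71  68]]
```

```bash
python3 - <<'E'
from tr import *
b=bot.snapshot('top'); a=bot.snapshot('side')
A=np.array([.5633,.0419,0])
def tabbox(y):
    Rr=Rz(np.radians(y)); c=[]
    for x in (-.151,-.161):
        for yy in (-.01,.01):
            for z in (0.0,.034): c.append(Rr.apply([x,yy,z])+A)
    return np.array(c)
for n,im,(x0,y0,x1,y1) in (('side',a,(255,225,305,265)),('top',b,(320,235,355,255))):
    k=14; o=cv2.resize(im[y0:y1,x0:x1,::-1],None,fx=k,fy=k,interpolation=cv2.INTER_CUBIC)
    for y,col in ((9,(255,0,0)),(11.7,(0,0,255)),(14,(0,200,0))):
        pts=((proj(n,tabbox(y))-[x0,y0]+.5)*k).astype(int)
        top=[tuple(map(int,pts[i])) for i in (1,3,7,5)]
        cv2.polylines(o,[np.array(top)],True,col,1); 
        for i in (0,2,4,6): cv2.circle(o,tuple(map(int,pts[i])),3,col,-1)
    cv2.imwrite(f'pics/tab_{n}.png',o)
E
```

```text
(no output)
```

View pics/tab_side.png

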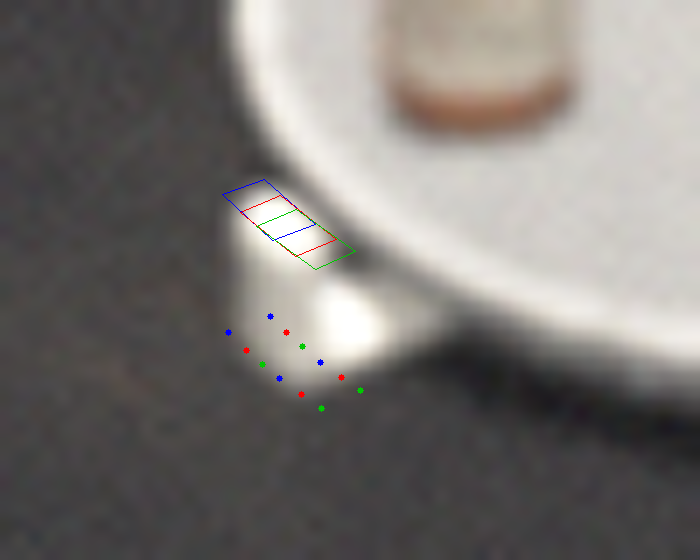

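View pics/tab_top.png

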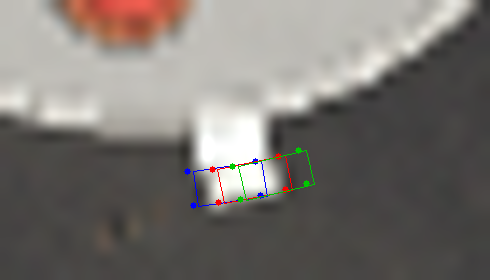

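```bash
cat >> tr.py <<'E'
A=np.array([.5633,.0419,0])
def Rdown(yaw):
    z=np.array([np.cos(yaw),np.sin(yaw),0]); x=np.array([0,0,-1.]); return R.from_matrix(np.c_[x,np.cross(z,x),z])
E
python3 - <<'E'
from tr import *
s=st();show(s)
g=(A+[0,0,.22],Rdown(np.radians(-4.5))); q1=ik(*g,P); print(np.round(q1,2),np.round(ik(A+[0,0,.13],Rdown(np.radians(-79)),P),2))
up=(s['tcp_pos']+[0,0,.08],R.from_rotvec(s['ee_rot']))
rows2(s,jpath(s['q'],ik(*up,P),2),obsP)
qq=ik(*up,P); n=int(np.ceil(np.abs((q1-qq)/np.array([.15,.15,.2,.2,.2,.2])).max())); print(n)
rows2(s,jpath(qq,q1,max(n,12)),obsP)
E
```

```text
t 20.35 q [-1.053  0.367  2.036  1.191  0.776 -0.484] p [ 0.5529 -0.3097  0.1616] w 0.995 F [-0.  -0.3 -0.1]
[[ 0.708  0.701  0.09 ]
 [ 0.071  0.056 -0.996]
 [-0.703  0.711 -0.01 ]]
[-0.05  0.3   1.57 -0.    1.28  0.03] [-0.05  0.39  1.68  0.    1.08  1.33]
0 -27, 31, 0, 0, 0, 0 | m 0.38 clr 0.173 cup 0.155 tilt 1 [ 0.522 -0.313  0.197]
1 -56, 57, -1, 0, 0, 0 | m 0.42 clr 0.211 cup 0.193 tilt 1 [ 0.519 -0.313  0.236]
7
0 -38, 66, -45, -6, 5, -3 | m 0.46 clr 0.197 cup 0.184 tilt 2 [ 0.535 -0.272  0.232]
1 -23, 71, -87, -13, 10, -6 | m 0.49 clr 0.167 cup 0.172 tilt 5 [ 0.546 -0.233  0.227]
2 -12, 73, -128, -19, 14, -9 | m 0.52 clr 0.145 cup 0.144 tilt 9 [ 0.553 -0.196  0.223]
3 -5, 72, -165, -25, 18, -12 | m 0.55 clr 0.131 cup 0.124 tilt 12 [ 0.557 -0.161  0.219]
4 0, 69, -200, -31, 21, -15 | m 0.59 clr 0.103 cup 0.111 tilt 16 [ 0.558 -0.13   0.216]
5 3, 65, -230, -38, 24, -18 | m 0.62 clr 0.079 cup 0.099 tilt 19 [ 0.558 -0.102  0.214]
6 4, 61, -257, -44, 27, -22 | m 0.65 clr 0.061 cup 0.074 tilt 23 [ 0.557 -0.078  0.214]
7 3, 58, -280, -51, 29, -25 | m 0.68 clr 0.051 cup 0.054 tilt 27 [ 0.555 -0.056  0.215]
8 1, 57, -301, -57, 31, -28 | m 0.71 clr 0.047 cup 0.039 tilt 32 [ 0.555 -0.036  0.218]
9 -2, 58, -319, -63, 31, -32 | m 0.75 clr 0.049 cup 0.031 tilt 36 [ 0.555 -0.019  0.223]
10 -5, 62, -335, -70, 32, -35 | m 0.78 clr 0.053 cup 0.033 tilt 40 [ 0.558 -0.002  0.23 ]
11 -9, 69, -350, -76, 31, -38 | m 0.81 clr 0.06 cup 0.041 tilt 45 [0.561 0.014 0.24 ]
```

>>> jog_arm(targets=[-27,31,0,0,0,0,-56,57,-1,0,0,0,-38,66,-45,-6,5,-3,-23,71,-87,-13,10,-6,-12,73,-128,-19,14,-9,-5,72,-165,-25,18,-12,0,69,-200,-31,21,-15,3,65,-230,-38,24,-18], hand=50)

```text
time: 21.15
tcp_pos: [0.5796, -0.0756, 0.208]
ee_rot: [0.831, 1.293, -0.198]
force: [-0.1, 0.5, 0.1]
gripper_width: 0.591
```

```bash
python3 - <<'E'
from tr import *
s=st();show(s)
g=(A+[0,0,.22],Rdown(np.radians(-4.5))); q1=ik(*g,P)
rows2(s,jpath(s['q'],q1,7),obsP)
E
```

```text
t 21.15 q [-0.546  0.257  1.768  0.503  1.066 -0.095] p [ 0.5796 -0.0756  0.208 ] w 0.591 F [-0.1  0.5  0.1]
[[ 0.303  0.566  0.767]
 [ 0.31   0.702 -0.641]
 [-0.901  0.432  0.037]]
0 8, 13, -18, -5, 2, -3 | m 0.64 clr 0.062 cup 0.077 tilt 23 [ 0.557 -0.08   0.214]
1 15, 24, -34, -10, 5, -6 | m 0.67 clr 0.052 cup 0.059 tilt 26 [ 0.556 -0.061  0.215]
2 19, 35, -48, -15, 6, -10 | m 0.7 clr 0.048 cup 0.044 tilt 30 [ 0.555 -0.044  0.217]
3 22, 45, -61, -20, 8, -13 | m 0.73 clr 0.047 cup 0.034 tilt 33 [ 0.555 -0.028  0.22 ]
4 23, 55, -71, -25, 9, -17 | m 0.75 clr 0.049 cup 0.03 tilt 37 [ 0.556 -0.013  0.225]
5 23, 66, -80, -30, 10, -20 | m 0.78 clr 0.054 cup 0.034 tilt 41 [0.558 0.001 0.232]
6 21, 78, -87, -34, 10, -24 | m 0.81 clr 0.06 cup 0.041 tilt 45 [0.561 0.014 0.24 ]
```

>>> jog_arm(targets=[8,13,-18,-5,2,-3,15,24,-34,-10,5,-6,19,35,-48,-15,6,-10,22,45,-61,-20,8,-13,23,55,-71,-25,9,-17,23,66,-80,-30,10,-20,21,78,-87,-34,10,-24,21,78,-87,-34,10,-24])

```text
time: 21.95
tcp_pos: [0.5651, 0.0435, 0.2208]
ee_rot: [0.068, 1.568, -0.061]
force: [-0.0, -0.4, -1.4]
gripper_width: 0.584
```

```bash
python3 - <<'E'
from tr import *
s=st();show(s); R0=R.from_rotvec(s['ee_rot'])
print(rel(s,A+[0,0,.17],Rdown(np.radians(-4.5))))
a=bot.snapshot('side'); b=bot.snapshot('top');crop(a,270,120,400,240,4,'s17.png');crop(b,290,165,380,255,4,'t17.png')
x=cv2.imread('pics/s17.png');y=cv2.imread('pics/t17.png'); m=np.zeros((480,880,3),np.uint8); m[:480,:520]=x; m[:360,520:880]=y; cv2.imwrite('pics/m17.png',cv2.resize(m,None,fx=.9,fy=.9))
E
```

```text
t 21.95 q [-0.048  0.297  1.567  0.005  1.276  0.033] p [0.5651 0.0435 0.2208] w 0.584 F [-0.  -0.4 -1.4]
[[ 0.002  0.082  0.997]
 [ 0.004  0.997 -0.082]
 [-1.     0.005  0.002]]
[50.8 -1.9 -1.7 -0.2  0.1 -0.3]
```

View pics/m17.png

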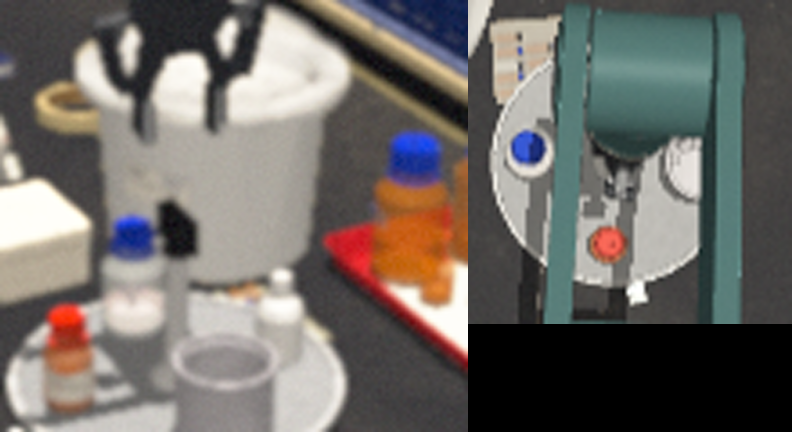

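>>> jog_arm(targets=[20,-2,-2,0,0,0,40,-2,-2,0,0,0,58,-2,-2,0,0,0,72,-2,-2,0,0,0,82,-2,-2,0,0,0,89,-2,-2,0,0,0,89,-2,-2,0,0,0])

```text
time: 22.75
tcp_pos: [0.5612, 0.0381, 0.13]
ee_rot: [0.074, 1.571, -0.066]
force: [0.7, -0.5, -0.0]
gripper_width: 0.587
```

```bash
python3 - <<'E'
from tr import *
s=st();show(s); R0=R.from_rotvec(s['ee_rot'])
a=bot.snapshot('side'); crop(a,285,140,360,200,10,'s18.png')
E
```

```text
t 22.75 q [-0.058  0.387  1.68   0.006  1.076  0.028] p [0.5612 0.0381 0.13  ] w 0.587 F [ 0.7 -0.5 -0. ]
[[-0.001  0.089  0.996]
 [ 0.005  0.996 -0.089]
 [-1.     0.005 -0.002]]
```

View pics/s18.png

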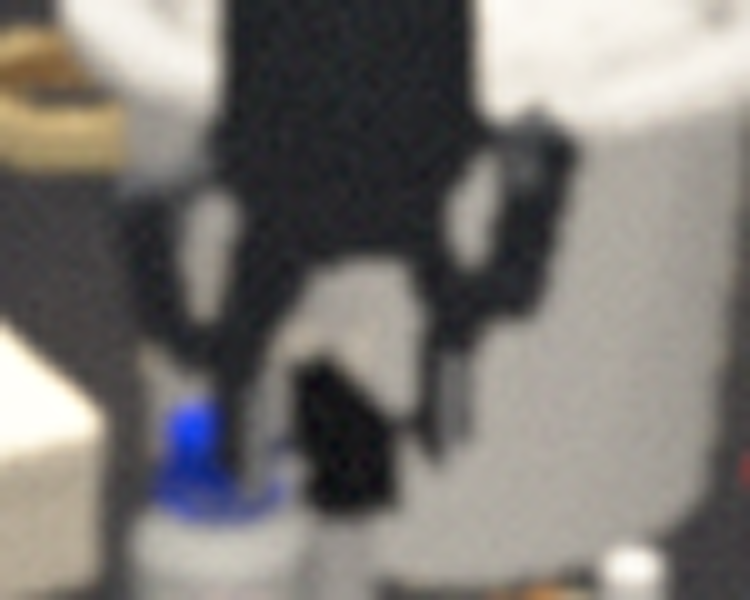

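>>> jog_arm(targets=[1,4,2,0,0,0,1,4,2,0,0,0])

```text
time: 23.0
tcp_pos: [0.5653, 0.043, 0.1306]
ee_rot: [0.073, 1.568, -0.065]
force: [0.1, -0.5, -0.5]
gripper_width: 0.581
```

>>> jog_arm(targets=[0,0,0,0,0,0,0,0,0,0,0,0,0,0,0,0,0,0,0,0,0,0,0,0,0,0,0,0,0,0,0,0,0,0,0,0], hand=0)

```text
time: 23.6
tcp_pos: [0.5634, 0.0429, 0.1307]
ee_rot: [0.073, 1.571, -0.065]
force: [-4.6, 1.2, 8.4]
gripper_width: 0.199
```

```bash
python3 - <<'E'
from tr import *
s=st();show(s); R0=R.from_rotvec(s['ee_rot']); print(s['torque'], 'tool F',R0.inv().apply(s['force']))
a=bot.snapshot('side'); crop(a,285,140,360,200,10,'s19.png')
E
```

```text
t 23.6 q [-0.05   0.389  1.674  0.005  1.08   0.035] p [0.5634 0.0429 0.1307] w 0.199 F [-4.6  1.2  8.4]
[[-0.001  0.088  0.996]
 [ 0.005  0.996 -0.088]
 [-1.     0.005 -0.001]]
[ 0.01398841  0.62034402 -0.05170601] tool F [-8.36308269  0.81552696 -4.67854426]
```

View pics/s19.png

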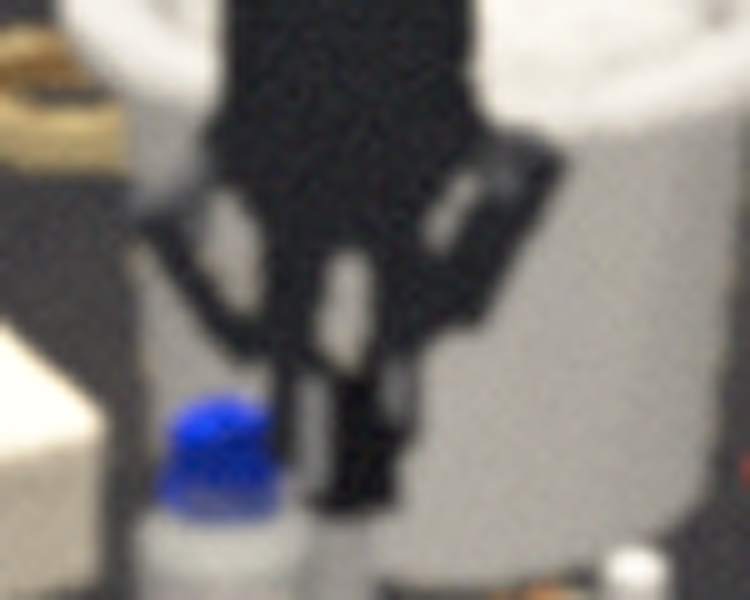

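>>> jog_arm(targets=[0,0,-1,3,0,0,0,0,-1,8,0,0,0,0,-1,13,0,0,0,0,-1,18,0,0,0,0,-1,23,0,0,0,0,-1,28,0,0,0,0,-1,32,0,0,0,0,-1,35,0,0])

```text
time: 24.45
tcp_pos: [0.5642, 0.0426, 0.1307]
ee_rot: [0.552, 1.5, -0.545]
force: [0.6, -0.0, 3.6]
gripper_width: 0.204
```

```bash
python3 - <<'E'
from tr import *
s=st();show(s); R0=R.from_rotvec(s['ee_rot']); print(s['torque'], 'tool F',R0.inv().apply(s['force'])); z=R0.apply([0,0,1]); print('jaw az',np.degrees(np.arctan2(z[1],z[0])))
o=None
im=bot.snapshot('side'); crop(im,250,140,400,270,5,'s20.png')
E
```

```text
t 24.45 q [-0.05   0.389  1.675  0.005  1.076  0.649] p [0.5642 0.0426 0.1307] w 0.204 F [ 0.6 -0.   3.6]
[[ 0.002  0.645  0.764]
 [ 0.004  0.764 -0.645]
 [-1.     0.005 -0.001]]
[-0.15415682 -0.08318122  0.04320588] tool F [-3.63838718  0.39171348  0.47767348]
jaw az -40.16969672145564
```

View pics/s20.png

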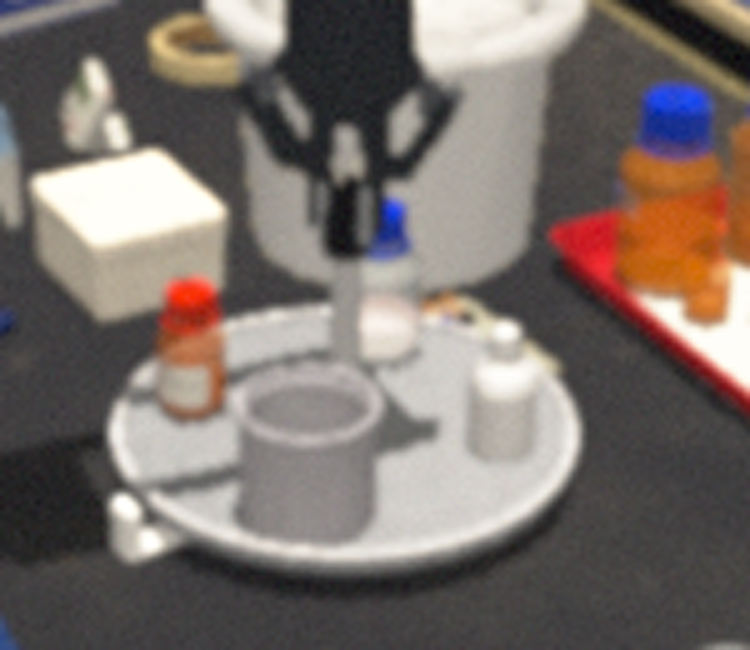

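>>> jog_arm(targets=[0,0,0,4,0,0,0,0,0,10,0,0,0,0,0,16,0,0,0,0,0,22,0,0,0,0,0,28,0,0,0,0,0,33,0,0,0,0,0,37,0,0,0,0,0,39,0,0])

```text
time: 25.3
tcp_pos: [0.5647, 0.0418, 0.1307]
ee_rot: [1.071, 1.293, -1.064]
force: [1.3, -1.6, 2.9]
gripper_width: 0.2
```

>>> jog_arm(targets=[0,0,0,0,0,0,0,0,0,0,0,0])

```text
time: 25.5
tcp_pos: [0.5647, 0.0418, 0.1307]
ee_rot: [1.069, 1.294, -1.062]
force: [1.1, -4.5, 5.2]
gripper_width: 0.198
```

```bash
python3 - <<'E'
from tr import *
s=st();show(s); R0=R.from_rotvec(s['ee_rot']); print(s['torque'], 'tool F',R0.inv().apply(s['force'])); z=R0.apply([0,0,1]); az=np.degrees(np.arctan2(z[1],z[0]));print('jaw az',az)
a=bot.snapshot('side'); b=bot.snapshot('top'); crop(a,250,140,400,270,5,'s21.png'); crop(b,285,165,385,260,6,'t21.png')
for t in ['jar']:
  for n in('side','top'):
    for d in bot.mark_of(n,t): c=np.array(d['centre']); print(n,round(d['conf'],2),c.round(4),np.degrees(np.arctan2(c[1]-A[1],c[0]-A[0]))%360)
try:
    from meas import run
    o=run(a,'side',(255,160,360,260)); 
    for k,v in o.items(): print(k,np.degrees(np.arctan2(v[1]-A[1],v[0]-A[0]))%360, np.hypot(*(v-A)[:2]))
except Exception as e: print(e)
E
```

```text
t 25.5 q [-0.05   0.389  1.674  0.004  1.075  1.325] p [0.5647 0.0418 0.1307] w 0.198 F [ 1.1 -4.5  5.2]
[[ 0.003  0.981  0.192]
 [ 0.003  0.192 -0.981]
 [-1.     0.003 -0.002]]
[-1.02830133 -0.36582361 -0.02546674] tool F [-5.17486051  0.26589554  4.57821423]
jaw az -78.9295524450423
side 0.97 [0.4687 0.0214 0.0273] 192.22705101496976
side 0.68 [ 0.524  -0.3124 -0.0007] 263.6704580271111
top 0.57 [0.4686 0.0199 0.0267] 193.07854393956495
side red [299.74 194.77] 139.0 [0.532  0.1044 0.107 ]
side blue [343.15 190.2 ] 133.0 [0.648 0.045 0.124]
red 116.61671876207978 0.0698725219143811
blue 2.0959562055900838 0.08473042992744288
```

View pics/s21.png

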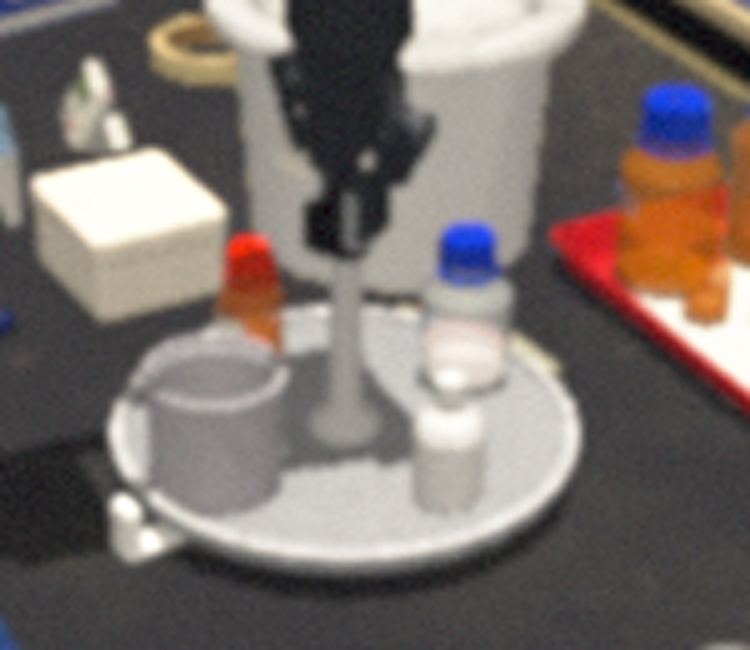

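View pics/t21.png

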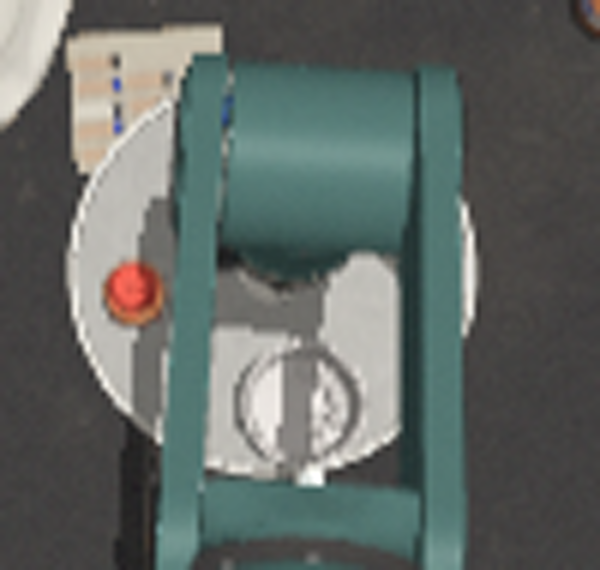

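```bash
python3 - <<'E'
from tr import *
js=unproj('side',[[292.0,213.5]],.102)[0]; jt=unproj('top',[[334.2,232.0]],.102)[0]
print(js,jt)
s=bot.read_state(); 
for Ax in (A,np.array([.5643,.0423,0])):
    for v in (js,jt): print(np.degrees(np.arctan2(v[1]-Ax[1],v[0]-Ax[0]))%360,np.hypot(*(v-Ax)[:2]))
# overlays
b=bot.snapshot('top'); a=bot.snapshot('side'); Ax=np.array([.5640,.0421,0])
for n,im,(x0,y0,x1,y1),k in (('side',a,(255,195,345,265),8),('top',b,(315,210,355,255),12)):
    o=cv2.resize(im[y0:y1,x0:x1,::-1],None,fx=k,fy=k,interpolation=cv2.INTER_CUBIC)
    t=np.linspace(0,2*np.pi,73)
    for az,col in ((189,(255,0,0)),(191,(0,0,255)),(193,(0,200,0))):
        c=Ax+.095*np.array([np.cos(np.radians(az)),np.sin(np.radians(az)),0])
        X=np.c_[c[0]+.041*np.cos(t),c[1]+.041*np.sin(t),0*t+.102]
        cv2.polylines(o,[np.int32((proj(n,X)-[x0,y0]+.5)*k)],False,col,1)
        Rr=Rz(np.radians(az-180)); T=np.array([Rr.apply(v)+Ax for v in ([-.151,-.01,.034],[-.151,.01,.034],[-.161,.01,.034],[-.161,-.01,.034],[-.151,-.01,.034])])
        cv2.polylines(o,[np.int32((proj(n,T)-[x0,y0]+.5)*k)],False,col,1)
    cv2.imwrite(f'pics/ov_{n}.png',o)
E
```

```text
[0.46953906 0.02166859 0.102     ] [0.46932652 0.02815753 0.102     ]
192.1763965538343 0.09591884205300827
188.3198343959125 0.09497300287275837
192.28278632694085 0.09698088096109594
188.46966151800962 0.09602068642619623
```

View pics/ov_side.png

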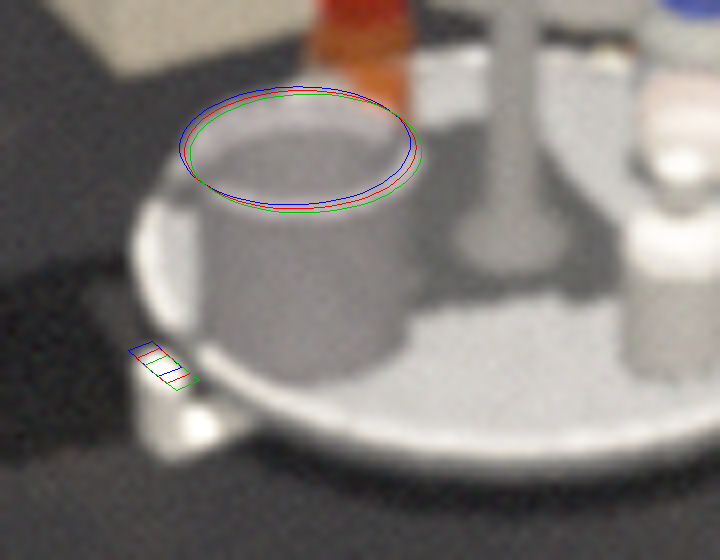

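View pics/ov_top.png

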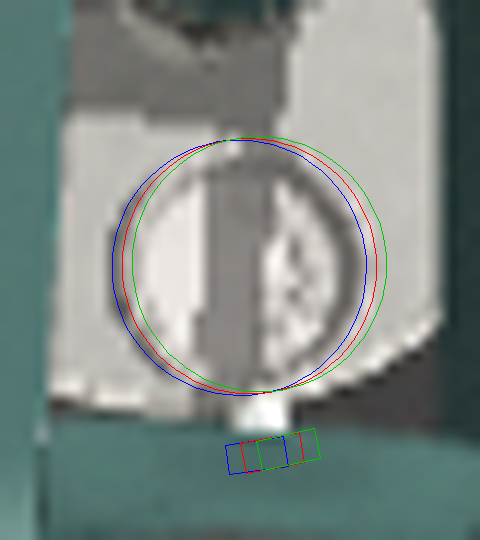

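```bash
python3 - <<'E'
from tr import *
s=bot.read_state(); show(s); print(np.round(s['joint_vel'],4))
print(bot.close_job())
E
```

```text
t 25.8 q [-0.05   0.389  1.674  0.004  1.075  1.326] p [0.5647 0.0418 0.1307] w 0.2 F [ 2.6 -5.4  5.4]
[[ 0.003  0.981  0.192]
 [ 0.003  0.192 -0.981]
 [-1.     0.003 -0.003]]
[-0.0014 -0.0011 -0.0002  0.0002  0.0001  0.0016]
the job is handed in; nothing more can be done
None
```

I poured the balls from the large white cup into the steel jar and stood the empty cup back on the bench, about 8 mm from where it started, and let go. I then turned the carousel by the handle until the jar lined up with the index tab. I handed the job in at 25.8 s, still gripping the handle.

**Last checks**
- **Balls:** The top view shows a cluster of balls in the jar. I could make out about five or six, but could not count all six one by one. The cup looked empty and upright, and I saw no stray balls.
- **Alignment:** The tab sits at about 191° about the axis. The gripped bar puts the jar at 191.1°. The camera readings for the jar disagree: side rim fit 191.2°, top rim fit about 189°, networks 192.2° and 193.1°. The average is 191.3°, so I expect the jar to be within about 2° of the tab.
- **Grip:** The gripper is closed at 17 mm on the bar, the arm is at rest, and the force reading is about 8 N.
- **Bystanders:** I re-measured only the two small cups, which the network places where they were to within its error. The beaker looks in place in the pictures; I did not check the others one by one.

**Disagreement found:** In both cameras the open fingertips sat about 35 mm behind the reported TCP, although your text puts them 14 mm ahead of it. I planned the grasps from the images. The cup was gripped at its expected width and the handle grip held.

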